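# Clear the candling bench: hang turner wheels, rack sizing gauges

### The arm

A 7-joint arm with a two-finger parallel gripper is mounted at the origin on the work surface. World frame = base frame: x ahead of the robot, y to its left, z up, the work surface at z = 0. Lengths are in m, angles in rad, forces in N, time in s.
With the tool pointing down it reaches from about 0.35 to 0.9 m from the base axis. Payload 19.9 kg.
Tool frame: the origin (TCP) lies on the centre line of the jaws, within the pads' length; the fingertips stand bot.tips_ahead ahead of it and the grasp point (between the pads) lies 6 mm ahead of it (bot.tips_ahead is the distance from the TCP to the fingertips, in m); z points along the fingers, y is the line along which they close (so a half turn about z gives the same grasp; the last joint's range is limited). The gripper opens to 85 mm and grips with 20 to 120 N. Pads are 22 mm wide; open, the fingers measure 114 mm over their backs; the gripper's body (76 mm by 85 mm) begins 54 mm behind the grasp point. The pads swing forward as they close: fully open they stand 13 mm farther back than shut.
Start: joints at [-1.238, 0.417, -0.01, 1.614, 0.005, 1.111, -0.053], TCP at [0.229, 0.582, 0.233] pointing down, gripper open.
Joint ranges: [-2.81, 2.81], [-0.39, 2.02], [-1.27, 1.25], [0.06, 2.57], [-1.19, 4.33], [0.19, 2], [-2.82, 2.82]. Speed limits (rad/s): [1.89, 1.89, 2.39, 2.39, 3.01, 3.01, 3.01].

### API

Orientations are given as a unit quaternion [w, x, y, z].
In Python, from workcell import bot gives the robot as it stands.
- The arm moves only by the shell command python3 -m jog 'ROWS' [FORCE]. ROWS is JSON, one flat list of numbers, 7 for each row, row after row: the opening, from 0 (shut) to 1 (fully open), then the shift along the tool's x, y, z in mm, then the turn, a rotation vector about the tool's x, y, z in rad. In form: [fingers, tx, ty, tz, rx, ry, rz, fingers, tx, ty, tz, rx, ry, rz, ...]. A call has 1 to 20 rows; each row is the pose to reach, as a shift and turn from the pose commanded when the call began, along the tool's axes at that moment; what a row does not reach only later rows make up. A row lasts 1/10 s, in which the tool goes at most 50 mm and 8.59 degrees, less where a joint would pass 70% of its speed; a pose out of reach is approached as far as the arm can. A call with a gripper value outside its range is refused whole. The fingers move at their own pace and stop on an object; FORCE is the grip in N (left out, the last holds). Time passes only in rows, so rows that repeat a pose let the fingers close. It gives the time, the measured TCP pose, the force, the opening and the grip force at its end, in the units of the state.
- bot.read_state(): the state, without advancing time (a new reading comes with each control period).
- bot.read_camera(name): name is "side" or "top" or "wrist"; returns a dict with "image" (400x640x3 uint8, blue, green, red), "range_z" (400x640 float32, m along the optical axis (not along the pixel's ray), 0 where there is no reading), "fovy" (degrees; the focal length in pixels is half the picture's height over the tangent of half this angle, whatever the lens; pixels are square), "cx", "cy" (the principal point, pixels), "cam_to_world" (4x4, takes a point from camera to world coordinates); the wrist camera has in their place "tool_from_camera" (4x4, takes a point from camera to tool coordinates, whose origin is the TCP and whose axes are the flange's). Camera axes: x right, y down, z forward; pixel columns grow to the right and rows downward; lengths in m; the calibration is good to about 2 mm. A picture is of the moment at which its call begins: read the wrist's pose just before it.
- bot.sign_off(): hands the job in; it is judged then, once.
The state is a dict: "time_s": time; "q": joint angles; "dq": joint speeds; "joint_efforts": joint torques, N m; "eef_pos": TCP position; "eef_rot": TCP orientation; "ft_force": force on the tool from outside, world axes, zero at the start; "torque": the same for the moment, N m; "finger_gap": opening from 0.0 (shut) to 1.0 (fully open); "grip_force": force on a finger pad.
Only numpy, scipy, OpenCV 4.12 (cv2) and the standard library are available. Lean on these libraries where they do the work, as an engineer would, in place of code of your own. Each camera call takes 0.05 s, during which the arm holds its last target. There are 200 camera calls.

### The job

Clear the candling bench of the washed parts: hang every spoked wheel lying on it by its rim on one of the two J-hook stands (a hook for each wheel), and slide every slotted steel sizing gauge level and blade first into a slot of the low white holder until it is fully home. Any order, hook and slot will do; leave the basket, the thermometer and the egg lifter where they are.

Things in the scene. Friction and masses are not known exactly. Their poses are not given: they have to be found in the camera images.
- wheel0: grey plastic spoked wheel, flat on the bench, 150 mm diameter, 18 thick, 0.15 kg. Rim: 16-sided, radii 62 to 75 mm, flats centred at 0, 22.5, 45.. degrees; four 9 mm spokes along its +x, -x, +y, -y; hub radius 15. Origin: hub centre on the face that is down at the start (9 mm from mid plane); z: the wheel's axis, up as it lies
- wheel1: grey plastic spoked wheel, flat on the bench, 150 mm diameter, 18 thick, 0.15 kg. Rim: 16-sided, radii 62 to 75 mm, flats centred at 0, 22.5, 45.. degrees; four 9 mm spokes along its +x, -x, +y, -y; hub radius 15. Origin: hub centre on the face that is down at the start (9 mm from mid plane); z: the wheel's axis, up as it lies
- gauge0: steel sizing gauge, flat on the bench: slotted blade 95 x 50 x 6 mm with two openings, black plastic handle 75 x 24 x 14 behind it, undersides flush; 0.12 kg. Origin: underside, where blade meets handle, mid width; x along the blade (tip +95, handle end -75, mass centre about +25 mm), z up. May be absent (None from the start)
- gauge1: steel sizing gauge, flat on the bench: slotted blade 95 x 50 x 6 mm with two openings, black plastic handle 75 x 24 x 14 behind it, undersides flush; 0.12 kg. Origin: underside, where blade meets handle, mid width; x along the blade (tip +95, handle end -75, mass centre about +25 mm), z up. May be absent (None from the start)
- gauge2: steel sizing gauge, flat on the bench: slotted blade 95 x 50 x 6 mm with two openings, black plastic handle 75 x 24 x 14 behind it, undersides flush; 0.12 kg. Origin: underside, where blade meets handle, mid width; x along the blade (tip +95, handle end -75, mass centre about +25 mm), z up. May be absent (None from the start)
- gauge0_tip (a point): middle of that gauge's blade tip edge (95, 0, 3 mm in the gauge's frame); axes as the gauge's
- gauge1_tip (a point): middle of that gauge's blade tip edge (95, 0, 3 mm in the gauge's frame); axes as the gauge's
- gauge2_tip (a point): middle of that gauge's blade tip edge (95, 0, 3 mm in the gauge's frame); axes as the gauge's
- hook_a: fixed steel hook stand: base plate 100 x 80 x 12 mm, 20 mm square post. Origin under the post; its -x is the way the hook points (to the robot), z up. A round bar 10 mm thick at 200 mm height runs 70 mm from the post to -x, then curls up as a J; tip top at x = -87, height 227 mm. Nothing rises above the bar at the post
- hook_a_seat (a point): point on top of that stand's hook bar (205 mm high), mid throat where the rim hangs: 42 mm from the post axis, about 30 mm clear to post face and curled tip. Axes as the stand's. A hung wheel's hub centre is about 62 mm below it
- hook_b: fixed steel hook stand: base plate 100 x 80 x 12 mm, 20 mm square post. Origin under the post; its -x is the way the hook points (to the robot), z up. A round bar 10 mm thick at 200 mm height runs 70 mm from the post to -x, then curls up as a J; tip top at x = -87, height 227 mm. Nothing rises above the bar at the post (a second, identical stand)
- hook_b_seat (a point): point on top of that stand's hook bar (205 mm high), mid throat where the rim hangs: 42 mm from the post axis, about 30 mm clear to post face and curled tip. Axes as the stand's. A hung wheel's hub centre is about 62 mm below it
- holder: fixed white holder 100 (x) x 282 (y) x 48 mm high, origin under its centre, x away from the robot, z up. Three level slots 85 mm apart in y, open at the front (x = -50), closed at x = +40; each 58 wide, 12 high, floor 30 mm above the bench; side lips leave a 38 mm gap on top, so a blade enters only from the front, level. Any gauge fits any slot; the handle stays outside
- slot0_end (a point): point on the back wall of holder slot 0 (y = -85 mm in the holder's frame), mid width, 3 mm above the slot's floor: where the middle of the blade's tip edge arrives when fully home. Axes as the holder's
- slot1_end (a point): point on the back wall of holder slot 1 (y = 0 mm in the holder's frame), mid width, 3 mm above the slot's floor: where the middle of the blade's tip edge arrives when fully home. Axes as the holder's
- slot2_end (a point): point on the back wall of holder slot 2 (y = 85 mm in the holder's frame), mid width, 3 mm above the slot's floor: where the middle of the blade's tip edge arrives when fully home. Axes as the holder's
- basket: white plastic hatching basket, open box 110 x 130 x 70 mm, bystander; origin under its centre
- thermometer: round dial thermometer lying face up, 84 mm diameter, 19 mm high, bystander; origin under its centre
- lifter: yellow rubber suction egg lifter standing on its cup, 54 mm wide, 96 mm high, bystander; origin under its centre

How it is judged:
At the end, for the whole second after the job is handed in: Each wheel hangs still on a hook bar, axis within 20 degrees of level, hub centre 45 to 85 mm below the seat point and within 50 mm of it sideways, one wheel to a hook. Each gauge present rests in a slot, level and straight within 0.2 rad, tip within 14 mm of the slot's end point (((z of wheel0 in the frame of hook_a_seat between -0.085 and -0.045 m and horizontal distance between wheel0 and hook_a_seat below 0.05 m and contact force between wheel0 and hook_a above 0.2 N) or (z of wheel0 in the frame of hook_b_seat between -0.085 and -0.045 m and horizontal distance between wheel0 and hook_b_seat below 0.05 m and contact force between wheel0 and hook_b above 0.2 N)) and angle between wheel0's own z axis and vertical between 1.2 and 1.94 rad and linear speed of each of wheel0, wheel1 below 0.08 m/s and ((z of wheel1 in the frame of hook_a_seat between -0.085 and -0.045 m and horizontal distance between wheel1 and hook_a_seat below 0.05 m and contact force between wheel1 and hook_a above 0.2 N) or (z of wheel1 in the frame of hook_b_seat between -0.085 and -0.045 m and horizontal distance between wheel1 and hook_b_seat below 0.05 m and contact force between wheel1 and hook_b above 0.2 N)) and angle between wheel1's own z axis and vertical between 1.2 and 1.94 rad and ((distance between gauge0_tip and slot0_end below 0.014 m and angle between the x axis of gauge0 and the x axis of holder, either way round below 0.2 rad) or (distance between gauge0_tip and slot1_end below 0.014 m and angle between the x axis of gauge0 and the x axis of holder, either way round below 0.2 rad) or (distance between gauge0_tip and slot2_end below 0.014 m and angle between the x axis of gauge0 and the x axis of holder, either way round below 0.2 rad)) and angle between each of gauge0, gauge1, gauge2's own z axis and vertical below 0.2 rad and linear speed of each of gauge0, gauge1, gauge2 below 0.05 m/s and ((distance between gauge1_tip and slot0_end below 0.014 m and angle between the x axis of gauge1 and the x axis of holder, either way round below 0.2 rad) or (distance between gauge1_tip and slot1_end below 0.014 m and angle between the x axis of gauge1 and the x axis of holder, either way round below 0.2 rad) or (distance between gauge1_tip and slot2_end below 0.014 m and angle between the x axis of gauge1 and the x axis of holder, either way round below 0.2 rad)) and ((distance between gauge2_tip and slot0_end below 0.014 m and angle between the x axis of gauge2 and the x axis of holder, either way round below 0.2 rad) or (distance between gauge2_tip and slot1_end below 0.014 m and angle between the x axis of gauge2 and the x axis of holder, either way round below 0.2 rad) or (distance between gauge2_tip and slot2_end below 0.014 m and angle between the x axis of gauge2 and the x axis of holder, either way round below 0.2 rad)) and distance between wheel0 and wheel1 above 0.12 m); the robot touches nothing.
It fails at once if the basket is pushed or tipped (moved more than 50 mm) (distance of basket from where it was at the start of the episode above 0.05 m).
It fails at once if the thermometer is pushed or tipped (moved more than 50 mm) (distance of thermometer from where it was at the start of the episode above 0.05 m).
It fails at once if the lifter is pushed or tipped (moved more than 50 mm) (distance of lifter from where it was at the start of the episode above 0.05 m).
Of gauge0, gauge1, gauge2 only 2 to 3 are there at a start; the rules pass over those that are not, and their reading is None.
At some moment in a run one of wheel0, wheel1, gauge0, gauge1, gauge2 may be knocked a few centimetres aside while the robot is not near it.
It also fails if it takes over 210 s, if anything falls off the work surface, if the arm or the gripper's body presses on something with over 40 N, if the wrist force passes 120 N, or if a joint passes its speed limit or range.

## Working session

There is one attempt and no reset: what is moved stays moved. The work goes in short steps, Python scripts to look and compute and a shell command to move; the robot and the scene stay as the last step left them, time stands still between calls to the robot, and variables do not carry over. Pictures are saved under pics/ and viewed, at most 14 in all, crops included, and the job is handed in when it is done.

```bash
ls; mkdir -p pics; python3 - <<'E'
from workcell import bot
import cv2,numpy as np
s=bot.read_state();print(s,bot.tips_ahead)
for n in("top","side"):
    c=bot.read_camera(n);cv2.imwrite(f"pics/{n}0.png",c["image"]);print(n,c["fovy"],c["cx"],c["cy"],np.round(c["cam_to_world"],4).tolist())
    np.savez(f"{n}0.npz",**{k:v for k,v in c.items()})
E
```

```text
pics
{'time_s': 0.0, 'q': array([-1.2375178 ,  0.41798586, -0.01032145,  1.61419368,  0.00470573,
        1.11069129, -0.05301869]), 'dq': array([-5.07027403e-04, -2.35785921e-04, -1.39511106e-03,  7.44689332e-05,
       -1.14002651e-03,  4.75440286e-04, -5.39850975e-04]), 'joint_efforts': array([ 5.90819072e-04, -8.64437556e+01,  6.78689964e-01, -4.34901416e+01,
        1.90349563e-02,  7.63584656e-03,  1.43575579e-05]), 'eef_pos': array([0.22866302, 0.58128692, 0.23214457]), 'eef_rot': array([-7.20517180e-05,  1.86290013e-01,  9.82494599e-01, -6.22988739e-04]), 'ft_force': array([ 0.0516401 , -0.74007304, -0.44905754]), 'torque': array([0.02672952, 0.03776926, 0.0037048 ]), 'grip_force': 0.0, 'finger_gap': 0.999411856323979} 0.025
top 50.48586415241648 322.8457242677881 203.01262810828538 [[-0.0252, -0.9878, 0.1536, 0.345], [-0.9996, 0.0269, 0.0089, 0.0148], [-0.013, -0.1533, -0.9881, 1.6557], [0.0, 0.0, 0.0, 1.0]]
side 42.26927983791619 323.064674231438 206.27217060636798 [[-0.9848, -0.1388, 0.1047, 0.3683], [-0.1738, 0.7684, -0.616, 1.1735], [0.0051, -0.6248, -0.7808, 1.6259], [0.0, 0.0, 0.0, 1.0]]
```

View pics/top0.png

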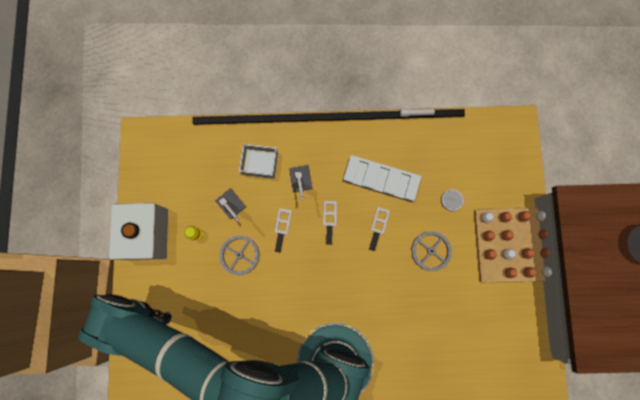

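View pics/side0.png

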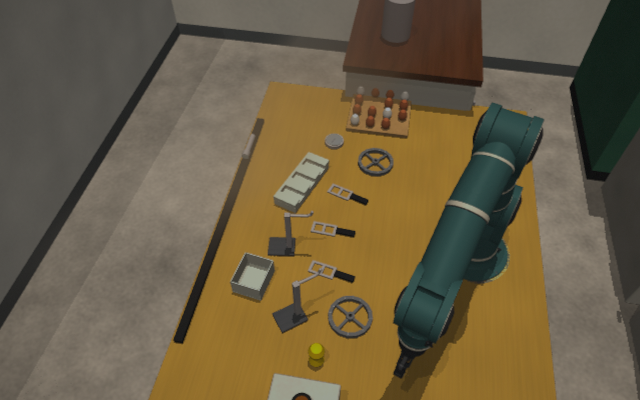

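The top view shows wheels at (239,255) and (431,251), gauges at (281,230), (330,222) and (378,229), hooks at (230,205) and (300,182), and the holder at (382,178). The basket is at (259,161), the thermometer at (452,200) and the lifter at (192,232). Next I'll measure these with depth and masks.

```bash
cat > h.py <<'E'
import numpy as np,cv2
from scipy.spatial.transform import Rotation as R
from workcell import bot
def f(c): return 200/np.tan(np.radians(float(c["fovy"]))/2)
def tool(s=None):
    s=s or bot.read_state();T=np.eye(4);w,x,y,z=s["eef_rot"]
    T[:3,:3]=R.from_quat([x,y,z,w]).as_matrix();T[:3,3]=s["eef_pos"];return T
def pose(c,T=None): return c["cam_to_world"] if "cam_to_world" in c else T@c["tool_from_camera"]
def cloud(c,T=None):
    M=pose(c,T);v,u=np.mgrid[:400,:640];z=c["range_z"]
    P=np.stack([(u-c["cx"])/f(c)*z,(v-c["cy"])/f(c)*z,z],-1)@M[:3,:3].T+M[:3,3];P[z==0]=np.nan;return P
def ray(c,uv,h,T=None):
    M=pose(c,T);uv=np.atleast_2d(uv).astype(float)
    d=np.c_[(uv-[c["cx"],c["cy"]])/f(c),np.ones(len(uv))]@M[:3,:3].T;o=M[:3,3]
    return o+d*((h-o[2])/d[:,2])[:,None]
E
python3 - <<'E'
from h import *
c=dict(np.load("top0.npz"));P=cloud(c)
print("bench z",np.nanmedian(P[270:290,400:440,2]),np.nanstd(P[270:290,400:440,2]))
hsv=cv2.cvtColor(c["image"],cv2.COLOR_BGR2HSV)
m=((hsv[...,1]<90)).astype(np.uint8)*255;m[:130]=0;m[290:]=0;m[:,:180]=0;m[:,470:]=0
cv2.imwrite("pics/a.png",cv2.resize(c["image"][130:290,180:470],None,fx=2.75,fy=2.75,interpolation=cv2.INTER_CUBIC))
n,l,st,ce=cv2.connectedComponentsWithStats(m)
for i in range(1,n):
    if st[i,4]<20: continue
    q=l==i;Z=P[...,2][q];r=cv2.minAreaRect(np.argwhere(q)[:,::-1].astype(np.float32))
    print(st[i],np.round(ce[i]),"z",np.round(np.nanpercentile(Z,[5,50,95]),3),np.round(ray(c,r[0],.01)[0],3),np.round(r[1],1),round(r[2]))
E
```

```text
bench z 0.0012707251781896023 0.004412199230170762
[ 239  144   39   34 1090] [258. 160.] z [-0.     0.009  0.071] [0.78  0.284 0.01 ] [36.3 30.9] 7
[ 343  155   78   46 2068] [382. 178.] z [0.007 0.045 0.055] [ 0.694 -0.206  0.01 ] [74.9 27.9] 16
[290 166  22  34 476] [300. 179.] z [0.007 0.015 0.208] [0.685 0.114 0.01 ] [32.6 19.1] 81
[216 189  29  32 488] [230. 204.] z [0.007 0.016 0.209] [0.602 0.388 0.01 ] [29.3 19.6] 50
[441 189  23  22 392] [452. 200.] z [0.007 0.021 0.027] [ 0.601 -0.476  0.01 ] [21. 22.] 90
[323 201  14  43 297] [329. 218.] z [-0.002  0.007  0.018] [0.525 0.006 0.01 ] [42. 13.] 90
[370 207  20  43 308] [378. 225.] z [-0.001  0.008  0.018] [ 0.494 -0.18   0.01 ] [13.7 42.6] 16
[275 208  17  44 302] [282. 226.] z [-0.002  0.008  0.019] [0.5   0.194 0.01 ] [13.6 42.9] 11
[412 231  40  40 611] [431. 251.] z [0.003 0.017 0.024] [ 0.405 -0.383  0.01 ] [39. 39.] 90
[219 235  40  40 584] [239. 255.] z [0.004 0.018 0.025] [0.407 0.36  0.01 ] [38.6 39.4] 34
```

View pics/a.png

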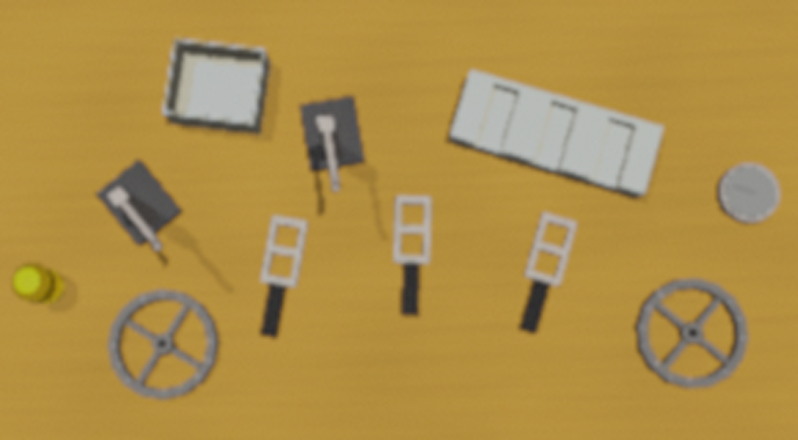

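```bash
cat >> h.py <<'E'
def Rdown(yaw): # tool down, tool -x along yaw, tool y to its left
    c,s=np.cos(yaw),np.sin(yaw);return np.array([[-c,-s,0],[-s,c,0],[0,0,-1.]])
def go(pos,Rt,s=None):
    T=tool(s);d=T[:3,:3].T@(np.array(pos)-T[:3,3])*1000;r=R.from_matrix(T[:3,:3].T@Rt).as_rotvec()
    print("row:",np.round(d,1).tolist(),np.round(r,3).tolist())
E
python3 - <<'E'
from h import *
go([.43,-.1,.42],Rdown(np.radians(-10)))
E
```

```text
row: [-436.8, -560.5, -187.1] [-0.001, -0.0, -0.2]
```

```bash
python3 -m jog '[0.5,0,0,-80,0,0,0, 0.5,0,0,-80,0,0,0, 0.5,-437,-560,-187,0,0,-0.2, 0.5,-437,-560,-187,0,0,-0.2, 0.5,-437,-560,-187,0,0,-0.2, 0.5,-437,-560,-187,0,0,-0.2, 0.5,-437,-560,-187,0,0,-0.2, 0.5,-437,-560,-187,0,0,-0.2, 0.5,-437,-560,-187,0,0,-0.2, 0.5,-437,-560,-187,0,0,-0.2, 0.5,-437,-560,-187,0,0,-0.2, 0.5,-437,-560,-187,0,0,-0.2, 0.5,-437,-560,-187,0,0,-0.2, 0.5,-437,-560,-187,0,0,-0.2, 0.5,-437,-560,-187,0,0,-0.2, 0.5,-437,-560,-187,0,0,-0.2, 0.5,-437,-560,-187,0,0,-0.2, 0.5,-437,-560,-187,0,0,-0.2, 0.5,-437,-560,-187,0,0,-0.2, 0.5,-437,-560,-187,0,0,-0.2]' 60
cat >> h.py <<'E'
def wrist(name):
    s=bot.read_state();T=tool(s);c=bot.read_camera("wrist");cv2.imwrite(f"pics/{name}.png",c["image"])
    np.savez(f"{name}.npz",T=T,**c);return c,T
def load(name):
    c=dict(np.load(f"{name}.npz"));return c,c["T"]
def log():
    s=bot.read_state();open("q.txt","a").write(" ".join(map(str,[*s["q"],*tool(s).ravel()]))+"\n");return s
E
python3 - <<'E'
from h import *
s=log();print(s["q"].round(3));c,T=wrist("w1");print(c["tool_from_camera"].round(3).tolist(),c["fovy"]);print(pose(c,T).round(3).tolist())
E
```

```text
time_s: 2.1
eef_pos: [0.4303, -0.0985, 0.4196]
eef_rot: [-0.0, 0.087, 0.996, 0.0]
ft_force: [0.2, -0.5, -0.9]
finger_gap: 0.5
grip_force: 0.0
[-0.6   -0.096  0.704  1.776  0.063  1.44   1.49 ]
[[-0.0, -0.948, -0.319, 0.082], [1.0, -0.0, 0.0, -0.0], [-0.0, -0.319, 0.948, -0.142], [0.0, 0.0, 0.0, 1.0]] 70.11574335054125
[[0.173, 0.934, 0.314, 0.35], [0.985, -0.164, -0.055, -0.084], [0.0, 0.318, -0.948, 0.561], [0.0, 0.0, 0.0, 1.0]]
```

View pics/w1.png

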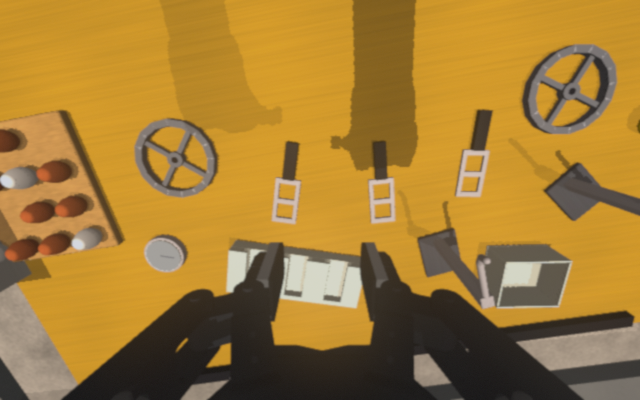

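The wrist view shows gauges at (287,182), (380,182) and (475,152), wheels at (175,157) and (571,88), and the holder behind the fingers at (295,275). I'll compute the poses from this view and the top view.

```bash
cat >> h.py <<'E'
def rect(c,m,h,T=None):
    """min-area rect (world, at height h) of the largest blob of mask m: centre, sizes, axis angle of the long side"""
    cs=max(cv2.findContours(m.astype(np.uint8),cv2.RETR_EXTERNAL,cv2.CHAIN_APPROX_NONE)[0],key=cv2.contourArea)
    p=ray(c,cs[:,0],h,T)[:,:2];r=cv2.minAreaRect((p*1000).astype(np.float32));b=cv2.boxPoints(r);e=[b[1]-b[0],b[2]-b[1]]
    e=max(e,key=np.linalg.norm);return np.array(r[0])/1000,np.sort(r[1]),np.degrees(np.arctan2(e[1],e[0]))
def win(m,x0,y0,x1,y1):
    o=np.zeros(m.shape,bool);o[y0:y1,x0:x1]=m[y0:y1,x0:x1];return o
def gauge(c,box,T=None,vd=55):
    hsv=cv2.cvtColor(c["image"],cv2.COLOR_BGR2HSV);bl=win((hsv[...,1]<90)&(hsv[...,2]>110),*box);hd=win(hsv[...,2]<vd,*box)
    B=rect(c,bl,.006,T);H=rect(c,hd,.014,T);d=B[0]-H[0];yaw=np.arctan2(d[1],d[0])
    u=np.array([np.cos(yaw),np.sin(yaw)]);o=(B[0]-.0475*u+H[0]+.0375*u)/2
    print("gauge o",o.round(4),"yaw",np.degrees(yaw).round(1),"sep",np.linalg.norm(d).round(4),"B",B[1].round(),round(B[2],1),"H",H[1].round(),round(H[2],1));return o,yaw
E
python3 - <<'E'
from h import *
c,T=load("w1")
for b in[(262,132,308,230),(360,135,402,230),(450,100,500,205)]: gauge(c,b,T,40)
hsv=cv2.cvtColor(c["image"],cv2.COLOR_BGR2HSV);g=hsv[...,1]<100
for b in[(125,110,225,205),(515,35,625,140)]: print("wheel w",rect(c,win(g,*b),.012,T))
print("thermo",rect(c,win(g,135,230,195,275),.019,T))
t=dict(np.load("top0.npz"))
for b in[(366,203,394,254),(318,197,342,248),(270,204,296,256)]: gauge(t,b,None,70)
hs=cv2.cvtColor(t["image"],cv2.COLOR_BGR2HSV);g=hs[...,1]<90
for b in[(408,228,456,275),(215,232,262,279)]: print("wheel t",rect(t,win(g,*b),.012))
P=cloud(t);print("holder",rect(t,win(g&(P[...,2]>.03),335,150,425,205),.048),rect(t,win((hs[...,1]<60)&(hs[...,2]>150),335,150,425,205),.048))
s=dict(np.load("side0.npz"));hs=cv2.cvtColor(s["image"],cv2.COLOR_BGR2HSV)
print("gauges side");[gauge(s,b,None,50) for b in[(325,180,372,207),(308,218,358,240),(306,258,358,284)]]
E
```

```text
Traceback (most recent call last):
  File "h.py", line 37, in gauge
    B=rect(c,bl,.006,T);H=rect(c,hd,.014,T);d=B[0]-H[0];yaw=np.arctan2(d[1],d[0])
                          ~~~~^^^^^^^^^^^^^
  File "h.py", line 30, in rect
    cs=max(cv2.findContours(m.astype(np.uint8),cv2.RETR_EXTERNAL,cv2.CHAIN_APPROX_NONE)[0],key=cv2.contourArea)
ValueError: max() iterable argument is empty
```

```bash
cat > m.py <<'E'
from h import *
c,T=load("w1");hsv=cv2.cvtColor(c["image"],cv2.COLOR_BGR2HSV)
print([hsv[y,x].tolist() for x,y in[(291,158),(380,158),(383,152),(390,150),(483,130)]])
for b in[(262,132,308,230),(360,135,402,230),(450,100,500,205)]: gauge(c,b,T,75)
g=hsv[...,1]<100
for b in[(125,110,225,205),(515,35,625,140)]: print("wheel w",rect(c,win(g,*b),.012,T))
print("thermo",rect(c,win(g,135,230,195,275),.019,T))
t=dict(np.load("top0.npz"))
for b in[(366,203,394,254),(318,197,342,248),(270,204,296,256)]: gauge(t,b,None,75)
hs=cv2.cvtColor(t["image"],cv2.COLOR_BGR2HSV);g=hs[...,1]<90
for b in[(408,228,456,275),(215,232,262,279)]: print("wheel t",rect(t,win(g,*b),.012))
P=cloud(t);print("holder",rect(t,win(g&(P[...,2]>.03),335,150,425,205),.048),rect(t,win((hs[...,1]<60)&(hs[...,2]>150),335,150,425,205),.048))
E
python3 m.py
```

```text
[[15, 96, 80], [17, 107, 69], [16, 101, 68], [20, 189, 135], [15, 87, 70]]Traceback (most recent call last):
  File "m.py", line 4, in <module>
    for b in[(262,132,308,230),(360,135,402,230),(450,100,500,205)]: gauge(c,b,T,75)
                                                                     ~~~~~^^^^^^^^^^
  File "h.py", line 37, in gauge
    B=rect(c,bl,.006,T);H=rect(c,hd,.014,T);d=B[0]-H[0];yaw=np.arctan2(d[1],d[0])
                          ~~~~^^^^^^^^^^^^^
  File "h.py", line 30, in rect
    cs=max(cv2.findContours(m.astype(np.uint8),cv2.RETR_EXTERNAL,cv2.CHAIN_APPROX_NONE)[0],key=cv2.contourArea)
ValueError: max() iterable argument is empty
```

```bash
sed -i 's/hd=win(hsv\[...,2\]<vd,\*box)/hd=win((hsv[...,2]<vd)\&(hsv[...,1]<150),*box)/' h.py; sed -i 's/,75)/,100)/g' m.py; python3 m.py
```

```text
[[15, 96, 80], [17, 107, 69], [16, 101, 68], [20, 189, 135], [15, 87, 70]]
gauge o [ 0.4821 -0.1762] yaw -18.7 sep 0.0858 B [50. 95.] -18.2 H [22. 72.] -18.6
gauge o [0.513  0.0064] yaw -3.1 sep 0.0857 B [51. 96.] -3.1 H [23. 72.] -3.5
gauge o [0.4875 0.195 ] yaw -9.6 sep 0.0849 B [52. 96.] -11.2 H [24. 72.] -11.6
wheel w (array([ 0.40427124, -0.38314456]), array([150.14320374, 155.40953064]), np.float32(-85.820175))
wheel w (array([0.40843079, 0.35858557]), array([148.665802  , 160.59170532]), np.float32(80.05819))
thermo (array([ 0.59635962, -0.47013354]), array([84.9383316 , 89.57157135]), np.float32(80.04336))
gauge o [ 0.4826 -0.1761] yaw -18.8 sep 0.0848 B [53. 99.] -18.2 H [21. 70.] -18.4
gauge o [0.5138 0.0081] yaw -4.2 sep 0.0852 B [51. 95.] -1.6 H [19. 66.] -1.6
gauge o [0.4873 0.1966] yaw -10.2 sep 0.085 B [53. 99.] -11.1 H [20. 68.] -11.3
wheel t (array([ 0.40489844, -0.38297839]), array([149.30331421, 149.75701904]), np.float32(-3.2837167))
wheel t (array([0.40776324, 0.35961569]), array([149.29197693, 150.94148254]), np.float32(55.507366))
holder (array([ 0.68504425, -0.19947261]), array([105.46486664, 282.01559448]), np.float32(71.38662)) (array([ 0.68833649, -0.20098361]), array([103.74646759, 285.1050415 ]), np.float32(71.33526))
```

```bash
python3 - <<'E'
from h import *
go([.70,-.205,.30],Rdown(np.radians(-18.65)))
E
```

```text
row: [-284.1, -58.5, 119.5] [0.0, -0.0, 0.152]
```

```bash
python3 -m jog '[0.5,-284,-58,120,0,0,0.152, 0.5,-284,-58,120,0,0,0.152, 0.5,-284,-58,120,0,0,0.152, 0.5,-284,-58,120,0,0,0.152, 0.5,-284,-58,120,0,0,0.152, 0.5,-284,-58,120,0,0,0.152, 0.5,-284,-58,120,0,0,0.152, 0.5,-284,-58,120,0,0,0.152, 0.5,-284,-58,120,0,0,0.152, 0.5,-284,-58,120,0,0,0.152]'
python3 - <<'E'
from h import *
s=log();print(s["q"].round(3));c,T=wrist("w2")
E
```

```text
time_s: 3.15
eef_pos: [0.6997, -0.2053, 0.3007]
eef_rot: [0.0, 0.162, 0.987, 0.0]
ft_force: [-0.3, 0.9, -0.6]
finger_gap: 0.502
grip_force: 0.0
[-0.18   0.664  0.743  1.246 -0.438  1.391  1.774]
```

View pics/w2.png

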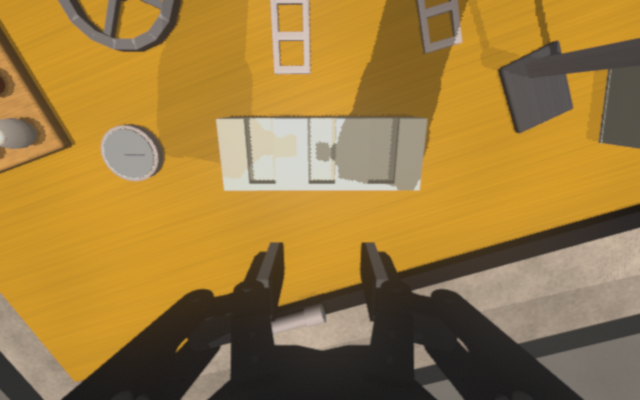

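The holder is unobstructed at x 217–428 px, y 117–190 px, with its front at the top of the picture.

```bash
python3 - <<'E'
from h import *
c,T=load("w2");hsv=cv2.cvtColor(c["image"],cv2.COLOR_BGR2HSV);P=cloud(c,T)
m=win((hsv[...,1]<130)|(P[...,2]>.033),205,105,440,200)
print(rect(c,m,.048,T));m2=win(P[...,2]>.035,205,105,440,200);print(rect(c,m2,.048,T))
Q=P[m2&(P[...,2]<.06)];print(np.median(Q[:,2]),np.median(P[220:235,300:340,2]))
m3=win((hsv[...,1]<100),205,105,440,200);print(rect(c,m3,.048,T))
E
```

```text
(array([ 0.68796411, -0.20190811]), array([103.07199097, 284.243927  ]), np.float32(71.27228))
(array([ 0.68830756, -0.20255263]), array([ 98.99679565, 282.29208374]), np.float32(71.275024))
0.048411469182490285 nan
(array([ 0.68863104, -0.20203763]), array([101.79439545, 283.05090332]), np.float32(71.28657))
```

```bash
python3 - <<'E'
from h import *
y=np.radians(-18.7);u=np.array([np.cos(y),np.sin(y)]);o=np.array([.4823,-.1761])-.025*u
go([*o,.10],Rdown(y));
E
```

```text
row: [240.6, -42.2, 200.6] [0.001, 0.001, 0.0]
```

```bash
python3 -m jog '[0.5,241,-42,0,0,0,0, 0.5,241,-42,0,0,0,0, 0.5,241,-42,100,0,0,0, 0.5,241,-42,201,0,0,0, 0.5,241,-42,201,0,0,0, 0.5,241,-42,201,0,0,0, 0.5,241,-42,201,0,0,0, 0.5,241,-42,201,0,0,0, 0.5,241,-42,201,0,0,0, 0.5,241,-42,201,0,0,0, 0.5,241,-42,201,0,0,0, 0.5,241,-42,272.5,0,0,0, 0.5,241,-42,272.5,0,0,0, 0.5,241,-42,272.5,0,0,0, 0.5,241,-42,272.5,0,0,0, 0.15,241,-42,272.5,0,0,0, 0.15,241,-42,272.5,0,0,0, 0.15,241,-42,272.5,0,0,0, 0.15,241,-42,272.5,0,0,0, 0.15,241,-42,272.5,0,0,0]' 60
```

```text
time_s: 5.2
eef_pos: [0.4585, -0.1684, 0.0276]
eef_rot: [0.0, 0.163, 0.987, -0.0]
ft_force: [-0.4, -0.1, -0.5]
finger_gap: 0.152
grip_force: 0.0
```

```bash
python3 - <<'E'
from h import *
c,T=wrist("w3");cv2.imwrite("pics/w3c.png",cv2.resize(c["image"][100:400,120:520],None,fx=2,fy=2))
E
```

```text
(no output)
```

View pics/w3c.png

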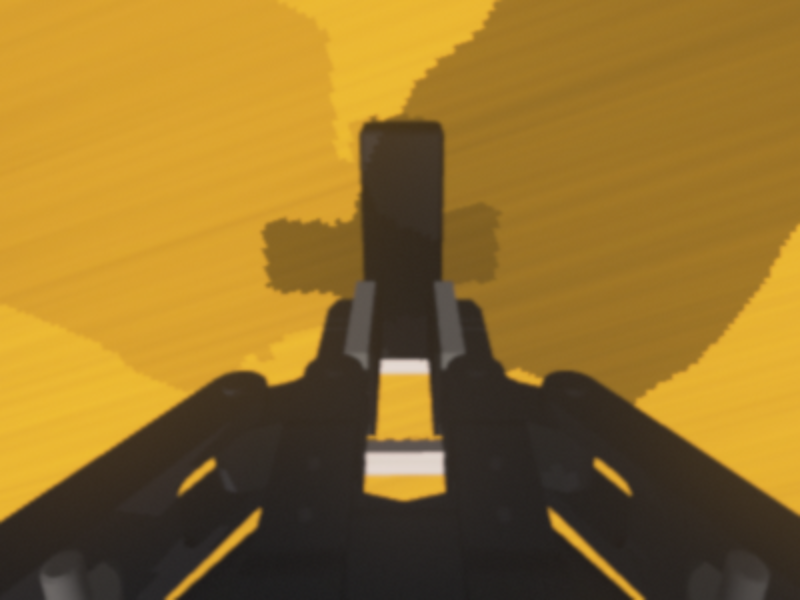

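The handle sits centred between the pads at (400,320) and they look close to touching it. I'll keep closing.

```bash
python3 -m jog '[0,0,0,0,0,0,0, 0,0,0,0,0,0,0, 0,0,0,0,0,0,0, 0,0,0,0,0,0,0]' 60
```

```text
time_s: 5.65
eef_pos: [0.4583, -0.1685, 0.0273]
eef_rot: [-0.0, 0.163, 0.987, -0.0]
ft_force: [0.0, 0.1, 0.4]
finger_gap: -0.001
grip_force: 0.0
```

```bash
python3 - <<'E'
from h import *
s=bot.read_state();print(s["finger_gap"],s["grip_force"],s["ft_force"])
c,T=wrist("w4");cv2.imwrite("pics/w4c.png",cv2.resize(c["image"][100:400,120:520],None,fx=2,fy=2))
E
```

```text
-0.0007761904089377833 0.0 [0.02576375 0.10950355 0.43416293]
```

View pics/w4c.png

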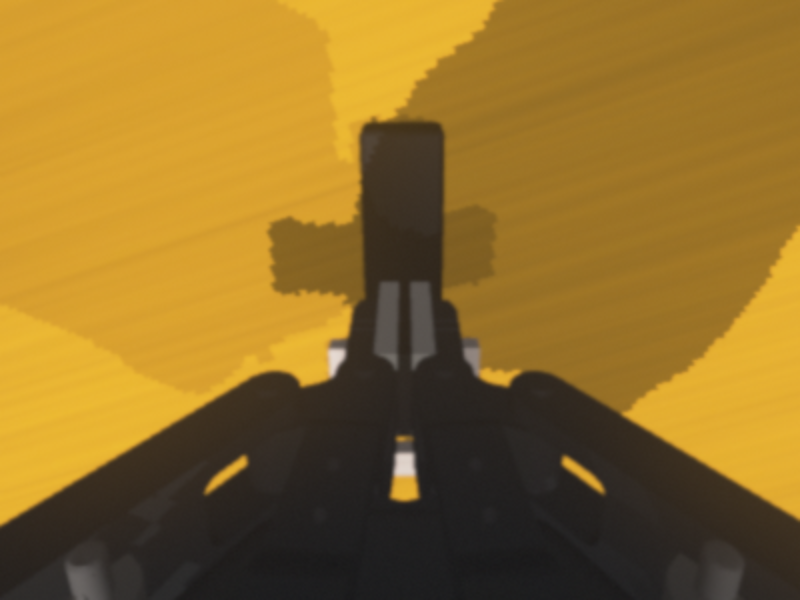

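```bash
python3 - <<'E'
from h import *
for n in("w3","w4"):
    c,T=load(n);P=cloud(c,T)
    for u,v in([(302,243),(346,243),(302,255),(320,230),(320,200),(320,170)] if n=="w3" else [(314,243),(330,243),(314,260),(320,230),(320,200),(250,170)]): print(n,u,v,P[v,u].round(3),(np.linalg.inv(T)@[*P[v,u],1]).round(3)[:3])
E
```

```text
w3 302 243 [ 0.445 -0.175  0.033] [ 0.011 -0.011 -0.006]
w3 346 243 [ 0.452 -0.153  0.033] [ 0.011  0.013 -0.006]
w3 302 255 [ 0.445 -0.174  0.046] [ 0.011 -0.01  -0.018]
w3 320 230 [ 0.449 -0.166  0.015] [ 0.01  -0.001  0.013]
w3 320 200 [ 0.431 -0.16   0.014] [ 0.028 -0.001  0.013]
w3 320 170 [ 0.415 -0.155  0.014] [ 0.046 -0.001  0.014]
w4 314 243 [ 0.446 -0.169  0.034] [ 0.011 -0.004 -0.006]
w4 330 243 [ 0.449 -0.161  0.034] [ 0.011  0.004 -0.007]
w4 314 260 [ 0.447 -0.168  0.051] [ 0.011 -0.004 -0.023]
w4 320 230 [ 0.449 -0.166  0.015] [ 0.01  -0.001  0.013]
w4 320 200 [ 0.431 -0.16   0.015] [ 0.029 -0.001  0.013]
w4 250 170 [ 0.404 -0.196  0.001] [ 0.043 -0.043  0.026]
```

```bash
python3 - <<'E'
from h import *
for n,u in(("w3",300),("w3",298),("w4",314),("w4",306),("w4",320)):
    c,T=load(n);P=cloud(c,T);print(n,u)
    for v in range(226,264,3): print(v,c["image"][v,u],((np.linalg.inv(T)@[*P[v,u],1])[:3]*1000).round(1))
E
```

```text
w3 300
226 [ 34  94 127] [  6.  -14.2  26.8]
229 [ 33  93 125] [  3.4 -14.3  27.7]
232 [ 35  94 126] [  1.1 -14.4  28.1]
235 [ 33  91 122] [ -0.9 -14.4  27.8]
238 [ 35  94 126] [ -2.6 -14.4  26.8]
241 [74 86 98] [ 10.8 -11.9  -3.4]
244 [80 87 95] [ 10.8 -11.6  -6.9]
247 [81 87 94] [ 10.7 -11.4 -10. ]
250 [81 88 95] [ 11.4 -11.1 -14.4]
253 [80 87 95] [ 10.8 -10.9 -16.3]
256 [81 87 94] [ 11.3 -10.7 -20. ]
259 [81 87 94] [ 11.3 -10.5 -22.7]
262 [80 87 94] [ 11.5 -10.2 -25.9]
w3 298
226 [ 35  99 133] [  5.9 -15.5  27.1]
229 [ 36  99 133] [  3.5 -15.6  27.7]
232 [ 35  99 132] [  1.9 -15.5  26.5]
235 [ 34  96 129] [ -0.6 -15.7  27.1]
238 [ 36  98 130] [ -2.5 -15.7  26.6]
241 [ 65  92 112] [ 10.8 -12.9  -3.4]
244 [ 74  90 103] [ 10.8 -12.7  -6.8]
247 [78 88 98] [ 11.  -12.4 -10.5]
250 [80 87 95] [ 10.7 -12.2 -13.1]
253 [81 87 94] [ 10.8 -11.9 -16.3]
256 [81 87 94] [ 11.2 -11.6 -19.8]
259 [82 88 95] [ 11.  -11.5 -22.3]
262 [80 87 95] [ 10.9 -11.3 -24.8]
w4 314
226 [30 43 54] [12.6 -4.7 12.2]
229 [29 43 53] [10.5 -4.7 12.5]
232 [30 43 53] [ 8.3 -4.8 13. ]
235 [30 43 53] [ 6.7 -4.8 12.3]
238 [
[... 473 characters left out ...]
31 43 54] [ 2.5 -9.6 12.6]
244 [29 43 54] [ 0.5 -9.7 12.7]
247 [31 43 54] [-0.9 -9.6 11.5]
250 [33 44 55] [ 7.5 -8.5 -7.2]
253 [34 44 53] [ 6.8 -8.4 -9.3]
256 [33 43 53] [  7.2  -8.2 -12.9]
259 [35 44 53] [  6.8  -8.1 -15.3]
262 [34 44 53] [  6.8  -7.9 -18.1]
w4 320
226 [29 42 52] [12.3 -1.2 12.8]
229 [30 42 53] [10.3 -1.2 13. ]
232 [30 40 51] [ 8.4 -1.2 12.8]
235 [29 41 51] [ 6.1 -1.2 13.4]
238 [28 40 50] [ 4.4 -1.2 12.8]
241 [34 44 53] [10.9 -1.1 -3.6]
244 [39 47 56] [11.  -1.1 -7.2]
247 [37 46 55] [ 10.7  -1.  -10. ]
250 [34 44 52] [ 10.9  -1.  -13.4]
253 [35 44 52] [ 10.9  -1.  -16.5]
256 [34 43 52] [ 10.7  -1.  -19.1]
259 [36 43 52] [ 10.8  -1.  -21.9]
262 [33 42 51] [ 11.7  -0.9 -26.1]
```

Depth shows that the fingertips actually sit about 3 mm behind the reported TCP, not 25 mm ahead of it, so the jaws closed above the handle. I'll open and go about 24 mm lower.

```bash
python3 -m jog '[0.5,0,0,0,0,0,0, 0.5,0,0,0,0,0,0, 0.5,0,0,0,0,0,0, 0.5,0,0,0,0,0,0, 0.5,0,0,12,0,0,0, 0.5,0,0,18,0,0,0, 0.5,0,0,24,0,0,0, 0.5,0,0,24,0,0,0, 0.5,0,0,24,0,0,0]' 60
```

```text
time_s: 6.6
eef_pos: [0.4581, -0.1686, 0.0031]
eef_rot: [-0.0, 0.163, 0.987, -0.0]
ft_force: [-0.7, 0.4, 0.5]
finger_gap: 0.502
grip_force: 0.0
```

```bash
python3 -m jog '[0,0,0,0,0,0,0, 0,0,0,0,0,0,0, 0,0,0,0,0,0,0, 0,0,0,0,0,0,0, 0,0,0,0,0,0,0]' 60
python3 - <<'E'
from h import *
c,T=wrist("w5");P=cloud(c,T)
for v in range(226,256,3): print(v,c["image"][v,302],((np.linalg.inv(T)@[*P[v,302],1])[:3]*1000).round(1))
E
```

```text
time_s: 7.1
eef_pos: [0.4585, -0.1685, 0.0038]
eef_rot: [0.0, 0.163, 0.987, 0.0]
ft_force: [-2.4, 1.1, 7.8]
finger_gap: 0.263
grip_force: 59.0
226 [32 45 58] [ 23.1 -10.  -11.1]
229 [29 43 56] [ 21.5 -10.  -11.1]
232 [31 43 55] [ 19.6 -10.1 -10.7]
235 [30 43 54] [ 17.6 -10.2 -10. ]
238 [30 43 53] [ 16.6 -10.1 -11.4]
241 [31 42 53] [ 14.7 -10.2 -11.1]
244 [31 43 52] [ 12.5 -10.3 -10. ]
247 [30 40 50] [ 11.2 -10.3 -10.8]
250 [29 41 50] [  8.9 -10.4  -9.9]
253 [30 41 50] [  8.  -10.3 -11.4]
```

```bash
python3 -m jog '[0,0,0,-20,0,0,0, 0,0,0,-40,0,0,0, 0,0,0,-40,0,0,0, 0,-20,-25,-40,0,0,0, 0,-38,-43.5,-40,0,0,0, 0,-38,-43.5,-33,0,0,0, 0,-38,-43.5,-33,0,0,0, 0,-38,-43.5,-33,0,0,0, 0,-38,-43.5,-33,0,0,0]' 80
python3 - <<'E'
from h import *
c,T=wrist("w6");P=cloud(c,T);L=(P.reshape(-1,3)-T[:3,3])@T[:3,:3];L=L.reshape(400,640,3)*1000
hsv=cv2.cvtColor(c["image"],cv2.COLOR_BGR2HSV)
m=(abs(L[...,1])<40)&(L[...,2]<3)&(L[...,2]>-14)&(hsv[...,2]>110)&(hsv[...,1]<90)
v,u=np.nonzero(m);print(len(v),u.min(),u.max(),v.min(),v.max())
p=L[m];A=np.c_[p[:,:2],np.ones(len(p))];k=np.linalg.lstsq(A,p[:,2],rcond=None)[0];print("plane",k.round(3))
print(np.percentile(p,[1,50,99],axis=0).round(1))
cv2.imwrite("pics/w6c.png",c["image"][100:400,120:520])
E
```

```text
time_s: 8.05
eef_pos: [0.4802, -0.2211, 0.0362]
eef_rot: [-0.0, 0.162, 0.987, 0.0]
ft_force: [-0.3, -0.4, -1.6]
finger_gap: 0.254
grip_force: 78.8
470 289 355 241 344
plane [-0.083  0.011 -5.893]
[[-61.8 -18.5 -10.7]
 [-34.2  -2.4  -2.4]
 [ 11.1  17.9   1.6]]
```

View pics/w6c.png

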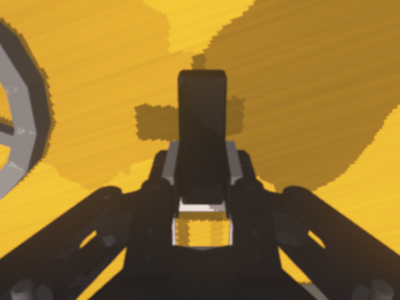

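```bash
cat >> h.py <<'E'
def tilt(n):
    c,T=load(n);L=((cloud(c,T).reshape(-1,3)-T[:3,3])@T[:3,:3]).reshape(400,640,3)*1000
    m=win(np.abs(L[...,2]+12)<10,310,150,335,245);p=L[m];A=np.c_[p[:,:2],np.ones(len(p))];k=np.linalg.lstsq(A,p[:,2],rcond=None)[0]
    print(n,"handle top z=",k.round(3),"x",p[:,0].min().round(),p[:,0].max().round())
    m=win(np.abs(L[...,1])<12,310,290,338,350);q=L[m];q=q[(q[:,2]>-15)&(q[:,2]<8)];print("blade",[(a,np.median(q[abs(q[:,0]-a)<4][:,2]).round(1)) for a in range(-70,-20,8) if (abs(q[:,0]-a)<4).any()])
E
python3 -c "
from h import *
tilt('w5');tilt('w6')"
```

```text
w5 handle top z= [ 3.7000e-02 -2.0000e-03 -1.1613e+01] x 12.0 50.0
blade [(-70, np.float64(3.3)), (-62, np.float64(3.4)), (-54, np.float64(3.3)), (-46, np.float64(3.4)), (-38, np.float64(-1.7)), (-30, np.float64(-2.6)), (-22, np.float64(-10.6))]
w6 handle top z= [ 3.3000e-02 -5.0000e-03 -1.1405e+01] x 12.0 50.0
blade [(-70, np.float64(2.5)), (-38, np.float64(-2.1)), (-30, np.float64(-2.6)), (-22, np.float64(-10.4))]
```

No droop on lifting, so I'm inserting it.

```bash
python3 -m jog '[0,-20,0,0,0,0,0, 0,-40,0,0,0,0,0, 0,-55,0,0,0,0,0, 0,-70,0,0,0,0,0, 0,-85,0,0,0,0,0, 0,-100,0,0,0,0,0, 0,-106,0,0,0,0,0, 0,-106,0,0,0,0,0, 0,-106,0,0,0,0,0]'
```

```text
time_s: 9.0
eef_pos: [0.5801, -0.2556, 0.0362]
eef_rot: [-0.0, 0.163, 0.987, 0.0]
ft_force: [-0.6, -0.6, -1.8]
finger_gap: 0.252
grip_force: 78.8
```

```bash
python3 -m jog '[0,-3,0,0,0,0,0, 0,-5,0,0,0,0,0, 0,-5,0,0,0,0,0]'; python3 -m jog '[0,-1,0,1,0,0,0, 0,-1,0,2.5,0,0,0, 0,-1,0,2.5,0,0,0]'
```

```text
time_s: 9.3
eef_pos: [0.5854, -0.2574, 0.0363]
eef_rot: [-0.0, 0.163, 0.987, 0.0]
ft_force: [0.3, 0.1, -1.4]
finger_gap: 0.255
grip_force: 78.8
time_s: 9.6
eef_pos: [0.5854, -0.2575, 0.0335]
eef_rot: [-0.001, 0.163, 0.987, 0.0]
ft_force: [-7.4, 3.1, 4.2]
finger_gap: 0.255
grip_force: 79.4
```

```bash
python3 -m jog '[0.5,0,0,0,0,0,0, 0.5,0,0,0,0,0,0, 0.5,0,0,0,0,0,0, 0.5,0,0,0,0,0,0, 0.5,0,0,-40,0,0,0, 0.5,0,0,-80,0,0,0, 0.5,0,0,-160,0,0,0,0.5,0,0,-160,0,0,0,0.5,0,0,-160,0,0,0]'
python3 - <<'E'
from h import *
y=np.radians(-3.2);u=np.array([np.cos(y),np.sin(y)]);o=np.array([.5134,.0072])-.025*u
go([*o,.19],Rdown(y))
t=bot.read_camera("top");np.savez("top1.npz",**t);hs=cv2.cvtColor(t["image"],cv2.COLOR_BGR2HSV);g=hs[...,1]<90
for b in[(408,228,456,275),(215,232,262,279)]: print("wheel t",rect(t,win(g,*b),.012))
for b in[(318,197,342,248),(270,204,296,256)]: gauge(t,b,None,100)
cv2.imwrite("pics/t1.png",cv2.resize(t["image"][130:290,180:470],None,fx=2.75,fy=2.75,interpolation=cv2.INTER_CUBIC))
E
```

```text
time_s: 10.5
eef_pos: [0.588, -0.2588, 0.1985]
eef_rot: [0.003, 0.163, 0.987, -0.0]
ft_force: [0.1, -0.5, -0.8]
finger_gap: 0.501
grip_force: 0.0
row: [180.2, 221.3, 7.3] [-0.001, 0.007, -0.271]
wheel t (array([ 0.40483722, -0.38300168]), array([149.35679626, 149.63755798]), np.float32(-3.2836957))
wheel t (array([0.4083205 , 0.35904633]), array([149.79562378, 150.21788025]), np.float32(-63.665077))
gauge o [0.5118 0.0072] yaw -2.9 sep 0.0851 B [51. 99.] -1.7 H [21. 71.] -6.7
gauge o [0.4873 0.1967] yaw -10.3 sep 0.085 B [53. 99.] -11.1 H [20. 68.] -11.9
```

View pics/t1.png

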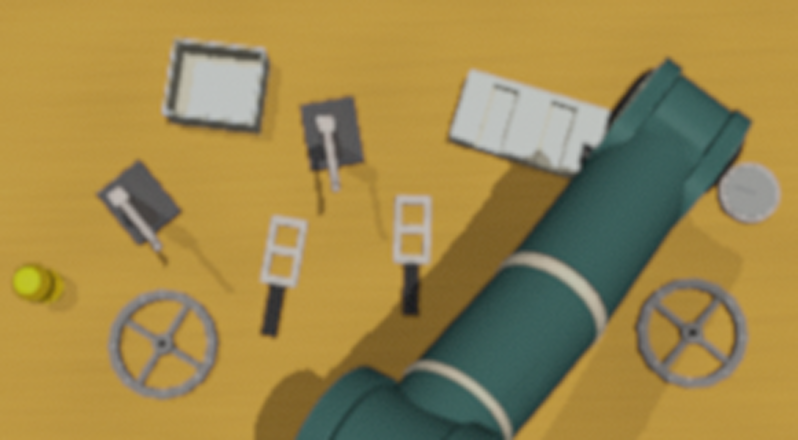

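Nothing else has moved; the arm hides slot 0. Next is the middle gauge.

```bash
python3 -m jog '[0.5,180,221,0,0,0.007,-0.271, 0.5,180,221,0,0,0.007,-0.271, 0.5,180,221,0,0,0.007,-0.271, 0.5,180,221,0,0,0.007,-0.271, 0.5,180,221,0,0,0.007,-0.271, 0.5,180,221,0,0,0.007,-0.271, 0.5,180,221,0,0,0.007,-0.271, 0.5,180,221,0,0,0.007,-0.271, 0.5,180,221,50,0,0.007,-0.271, 0.5,180,221,100,0,0.007,-0.271, 0.5,180,221,130,0,0.007,-0.271, 0.5,180,221,130,0,0.007,-0.271, 0.5,180,221,130,0,0.007,-0.271]'
python3 - <<'E'
from h import *
s=log();c,T=wrist("w7");hsv=cv2.cvtColor(c["image"],cv2.COLOR_BGR2HSV)
h=win((hsv[...,2]<105)&(hsv[...,1]<150),285,90,360,250);r=rect(c,h,.014,T);print(r)
y=np.radians(-3.2);u=np.array([np.cos(y),np.sin(y)]);o=np.array([.513,.0072])-.025*u
go([*o,.0035],Rdown(y))
cv2.imwrite("pics/w7.png",c["image"])
E
```

```text
time_s: 11.85
eef_pos: [0.4871, 0.0079, 0.0642]
eef_rot: [-0.004, 0.029, 1.0, 0.0]
ft_force: [0.2, -0.6, -0.0]
finger_gap: 0.505
grip_force: 0.0
(array([0.47463596, 0.00980351]), array([42.96841812, 71.21841431]), np.float32(-3.330713))
row: [-0.7, 0.2, 61.5] [0.001, -0.006, -0.001]
```

```bash
python3 -m jog '[0.5,-1,0,30,0,-0.006,0, 0.5,-1,0,50,0,-0.006,0, 0.5,-1,0,61,0,-0.006,0, 0.5,-1,0,61,0,-0.006,0, 0.5,-1,0,61,0,-0.006,0, 0,-1,0,61,0,-0.006,0, 0,-1,0,61,0,-0.006,0, 0,-1,0,61,0,-0.006,0, 0,-1,0,61,0,-0.006,0, 0,-1,0,61,0,-0.006,0]' 80
python3 - <<'E'
from h import *
s=bot.read_state();T=tool(s);print(s["eef_pos"])
yh=np.radians(-18.7);o=np.array([.513,.0072]);y=np.radians(-3.2)
l=T[:3,:3].T@np.array([*(o-T[:2,3]),0-T[2,3]]);print("origin in tool",l.round(4))
Rt=Rdown(yh+ (np.arctan2(-T[1,0],-T[0,0])-y))
for n,g in(("slot1",[.6359,-.1843]),):
  for back in(.11,.02,0):
    ux=np.array([np.cos(yh),np.sin(yh),0]);go(np.array([*g,.0325])-back*ux-Rt@l,Rt)
E
```

```text
time_s: 12.9
eef_pos: [0.4882, 0.0094, 0.0042]
eef_rot: [0.0, 0.028, 1.0, 0.001]
ft_force: [-5.5, -0.8, 20.5]
finger_gap: 0.251
grip_force: 78.1
[0.48816353 0.00939339 0.00418025]
origin in tool [-0.0249 -0.0008  0.0042]
row: [-28.6, -148.2, -32.8] [0.002, 0.0, 0.271]
row: [-115.3, -172.3, -32.7] [0.002, 0.0, 0.271]
row: [-134.6, -177.6, -32.7] [0.002, 0.0, 0.271]
```

```bash
python3 -m jog '[0,0,0,-30,0,0,0, 0,0,0,-60,0,0,0.1, 0,-15,-75,-60,0,0,0.271, 0,-29,-149,-60,0,0,0.271, 0,-29,-149,-60,0,0,0.271, 0,-29,-149,-60,0,0,0.271, 0,-29,-149,-60,0,0,0.271, 0,-29,-149,-33.5,0,0,0.271, 0,-29,-149,-33.5,0,0,0.271, 0,-29,-149,-33.5,0,0,0.271, 0,-29,-149,-33.5,0,0,0.271]'
python3 - <<'E'
from h import *
wrist("w8");tilt("w8");y=np.radians(-18.7);u=np.array([np.cos(y),np.sin(y)]);v=np.array([-u[1],u[0]]);p=bot.read_state()["eef_pos"][:2]-[.688,-.202]
print("TCP in holder x,y",p@u,p@v)
E
```

```text
time_s: 14.0
eef_pos: [0.5086, -0.1406, 0.0371]
eef_rot: [-0.0, 0.162, 0.987, 0.0]
ft_force: [0.1, -0.1, -1.1]
finger_gap: 0.255
grip_force: 80.1
w8 handle top z= [ 3.1000e-02 -5.0000e-03 -1.0967e+01] x 12.0 50.0
blade [(-70, np.float64(2.9)), (-38, np.float64(-1.9)), (-30, np.float64(-2.2)), (-22, np.float64(-10.0))]
TCP in holder x,y -0.1895559914732169 0.0005619127796936044
```

```bash
python3 -m jog '[0,-20,0,0,0,0,0, 0,-40,0,0,0,0,0, 0,-55,0,0,0,0,0, 0,-70,0,0,0,0,0, 0,-85,0,0,0,0,0, 0,-100,0,0,0,0,0, 0,-108,0,0,0,0,0, 0,-111,0,0,0,0,0, 0,-111,0,0,0,0,0]'; python3 -m jog '[0,-1,0,1,0,0,0, 0,-1,0,3,0,0,0, 0,-1,0,3,0,0,0]'
```

```text
time_s: 14.95
eef_pos: [0.6125, -0.1765, 0.036]
eef_rot: [-0.001, 0.163, 0.987, 0.0]
ft_force: [-4.8, 0.9, -0.1]
finger_gap: 0.253
grip_force: 80.3
time_s: 15.25
eef_pos: [0.6125, -0.1765, 0.0335]
eef_rot: [-0.002, 0.163, 0.987, 0.001]
ft_force: [-16.2, 5.6, 14.3]
finger_gap: 0.25
grip_force: 82.0
```

```bash
python3 -m jog '[0.5,0,0,0,0,0,0, 0.5,0,0,0,0,0,0, 0.5,0,0,0,0,0,0, 0.5,0,0,0,0,0,0, 0.5,0,0,-40,0,0,0, 0.5,0,0,-80,0,0,0, 0.5,0,0,-120,0,0,0,0.5,50,0,-120,0,0,0,0.5,100,0,-120,0,0,0,0.5,100,0,-120,0,0,0]'
python3 - <<'E'
from h import *
y=np.radians(-10.8);u=np.array([np.cos(y),np.sin(y)]);o=np.array([.4873,.196])-.025*u
go([*o,.065],Rdown(y))
E
```

```text
time_s: 16.25
eef_pos: [0.5136, -0.1433, 0.1522]
eef_rot: [-0.003, 0.163, 0.987, 0.002]
ft_force: [1.3, -0.9, 1.2]
finger_gap: 0.501
grip_force: 0.0
row: [158.5, 309.0, 89.0] [0.003, -0.006, -0.14]
```

```bash
python3 -m jog '[0.5,158,309,0,0.003,-0.006,-0.14, 0.5,158,309,0,0.003,-0.006,-0.14, 0.5,158,309,0,0.003,-0.006,-0.14, 0.5,158,309,0,0.003,-0.006,-0.14, 0.5,158,309,0,0.003,-0.006,-0.14, 0.5,158,309,0,0.003,-0.006,-0.14, 0.5,158,309,0,0.003,-0.006,-0.14, 0.5,158,309,0,0.003,-0.006,-0.14, 0.5,158,309,0,0.003,-0.006,-0.14, 0.5,158,309,50,0.003,-0.006,-0.14, 0.5,158,309,90,0.003,-0.006,-0.14, 0.5,158,309,90,0.003,-0.006,-0.14, 0.5,158,309,90,0.003,-0.006,-0.14]'
python3 - <<'E'
from h import *
s=log();print(s["q"].round(3));c,T=wrist("w9");hsv=cv2.cvtColor(c["image"],cv2.COLOR_BGR2HSV)
h=win((hsv[...,2]<105)&(hsv[...,1]<150),285,90,360,250);r=rect(c,h,.014,T);print(r)
y=np.radians(-10.8);u=np.array([np.cos(y),np.sin(y)]);o=np.array([.4873,.196])-.025*u
go([*o,.0045],Rdown(y));print("handle centre exp",o-.0125*u)
E
```

```text
time_s: 17.55
eef_pos: [0.4696, 0.1971, 0.0643]
eef_rot: [0.002, 0.094, 0.996, -0.002]
ft_force: [0.1, -0.3, 0.7]
finger_gap: 0.498
grip_force: 0.0
[-0.917  0.513  0.562  2.043 -0.412  0.695  1.29 ]
(array([0.45229599, 0.20855463]), array([34.27376938, 74.30206299]), np.float32(-10.812626))
row: [8.2, 1.6, 60.6] [-0.002, 0.006, 0.0]
handle centre exp [0.45046423 0.2030268 ]
```

```bash
python3 -m jog '[0.5,8,1.6,20,0,0.006,0, 0.5,8,1.6,40,0,0.006,0, 0.5,8,1.6,60.5,0,0.006,0, 0.5,8,1.6,60.5,0,0.006,0, 0.5,8,1.6,60.5,0,0.006,0, 0.5,8,1.6,60.5,0,0.006,0, 0,8,1.6,60.5,0,0.006,0, 0,8,1.6,60.5,0,0.006,0, 0,8,1.6,60.5,0,0.006,0, 0,8,1.6,60.5,0,0.006,0, 0,8,1.6,60.5,0,0.006,0]' 80
python3 - <<'E'
from h import *
s=bot.read_state();T=tool(s)
yh=np.radians(-18.7);o=np.array([.4873,.196]);y=np.radians(-10.8)
l=T[:3,:3].T@np.array([*(o-T[:2,3]),0-T[2,3]]);print("origin in tool",l.round(4));l[1]=0
Rt=Rdown(yh+ (np.arctan2(-T[1,0],-T[0,0])-y))
for n,g in(("slot2",[.6632,-.1038]),):
  for back in(.16,.11,0):
    ux=np.array([np.cos(yh),np.sin(yh),0]);go(np.array([*g,.0325])-back*ux-Rt@l,Rt)
E
```

```text
time_s: 18.7
eef_pos: [0.4623, 0.2016, 0.0043]
eef_rot: [-0.0, 0.093, 0.996, -0.001]
ft_force: [-6.0, -1.8, 23.3]
finger_gap: 0.254
grip_force: 78.1
origin in tool [-0.0256 -0.0008  0.0043]
row: [-70.3, -237.0, -32.2] [-0.001, -0.0, 0.138]
row: [-119.9, -243.9, -32.3] [-0.001, -0.0, 0.138]
row: [-228.8, -259.2, -32.3] [-0.001, -0.0, 0.138]
```

```bash
python3 -m jog '[0,0,0,-30,0,0,0, 0,0,0,-60,0,0,0, 0,0,-50,-60,0,0,0, 0,-10,-100,-60,0,0,0.05, 0,-20,-145,-60,0,0,0.1, 0,-45,-190,-60,0,0,0.138, 0,-70,-237,-60,0,0,0.138, 0,-70,-237,-60,0,0,0.138, 0,-120,-244,-60,0,0,0.138, 0,-120,-244,-33.5,0,0,0.138, 0,-120,-244,-33.5,0,0,0.138, 0,-120,-244,-33.5,0,0,0.138, 0,-120,-244,-33.5,0,0,0.138]'
python3 - <<'E'
from h import *
wrist("w10");tilt("w10");y=np.radians(-18.7);u=np.array([np.cos(y),np.sin(y)]);v=np.array([-u[1],u[0]]);p=bot.read_state()["eef_pos"][:2]-[.688,-.202]
print("TCP in holder x,y",p@u,p@v)
E
```

```text
time_s: 20.0
eef_pos: [0.5344, -0.0605, 0.0379]
eef_rot: [-0.0, 0.162, 0.987, -0.001]
ft_force: [0.1, -0.6, -1.0]
finger_gap: 0.251
grip_force: 80.3
w10 handle top z= [ 3.4000e-02 -4.0000e-03 -1.0962e+01] x 12.0 49.0
blade [(-70, np.float64(3.2)), (-38, np.float64(-1.8)), (-30, np.float64(-2.0)), (-22, np.float64(-9.9))]
TCP in holder x,y -0.19072905710786306 0.08490658901697289
```

```bash
python3 -m jog '[0,-20,0,1,0,0,0, 0,-40,0,1,0,0,0, 0,-55,0,1,0,0,0, 0,-70,0,1,0,0,0, 0,-85,0,1,0,0,0, 0,-100,0,1,0,0,0, 0,-108,0,1,0,0,0, 0,-112,0,1,0,0,0, 0,-112,0,1,0,0,0]'; python3 -m jog '[0,-1,0,1,0,0,0, 0,-1,0,3,0,0,0, 0,-1,0,3,0,0,0]'
```

```text
time_s: 20.95
eef_pos: [0.6391, -0.0958, 0.0356]
eef_rot: [-0.002, 0.162, 0.987, -0.001]
ft_force: [-6.9, 2.2, 0.4]
finger_gap: 0.254
grip_force: 80.6
time_s: 21.25
eef_pos: [0.6391, -0.0958, 0.0338]
eef_rot: [-0.003, 0.162, 0.987, -0.0]
ft_force: [-23.6, 7.2, 24.9]
finger_gap: 0.253
grip_force: 83.5
```

```bash
python3 -m jog '[0.5,0,0,-1,0,0,0, 0.5,0,0,-1,0,0,0, 0.5,0,0,-1,0,0,0, 0.5,0,0,-1,0,0,0, 0.5,0,0,-40,0,0,0, 0.5,0,0,-80,0,0,0, 0.5,30,0,-120,0,0,0,0.5,80,0,-160,0,0,0,0.5,100,0,-200,0,0,0,0.5,100,0,-250,0,0,0,0.5,100,0,-300,0,0,0,0.5,100,0,-300,0,0,0]'
python3 - <<'E'
from h import *
log();go([.58,.22,.44],Rdown(np.radians(18)))
E
```

```text
time_s: 22.45
eef_pos: [0.5487, -0.0647, 0.3386]
eef_rot: [0.003, 0.162, 0.987, -0.0]
ft_force: [1.2, -0.5, 0.2]
finger_gap: 0.504
grip_force: 0.0
row: [60.6, 279.9, -101.5] [-0.001, 0.006, -0.639]
```

```bash
python3 -m jog '[0.5,0,0,-50,0,0,0, 0.5,61,280,-101,0,0.006,-0.639, 0.5,61,280,-101,0,0.006,-0.639, 0.5,61,280,-101,0,0.006,-0.639, 0.5,61,280,-101,0,0.006,-0.639, 0.5,61,280,-101,0,0.006,-0.639, 0.5,61,280,-101,0,0.006,-0.639, 0.5,61,280,-101,0,0.006,-0.639, 0.5,61,280,-101,0,0.006,-0.639, 0.5,61,280,-101,0,0.006,-0.639, 0.5,61,280,-101,0,0.006,-0.639, 0.5,61,280,-101,0,0.006,-0.639]'
python3 - <<'E'
from h import *
s=log();print(s["q"].round(3));wrist("w11")
t=bot.read_camera("top");np.savez("top2.npz",**t)
cv2.imwrite("pics/t2.png",cv2.resize(t["image"][130:290,180:470],None,fx=2.75,fy=2.75,interpolation=cv2.INTER_CUBIC))
E
```

```text
time_s: 23.65
eef_pos: [0.579, 0.22, 0.4334]
eef_rot: [-0.004, -0.156, 0.988, -0.0]
ft_force: [-0.4, 0.2, -0.2]
finger_gap: 0.503
grip_force: 0.0
[-0.815  0.338  0.562  1.337 -0.178  1.524  1.614]
```

View pics/w11.png

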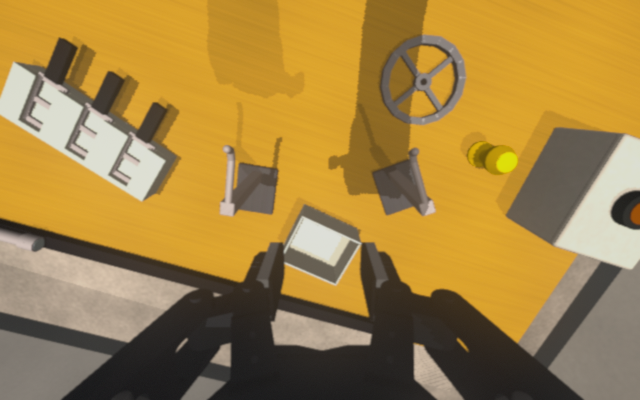

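View pics/t2.png

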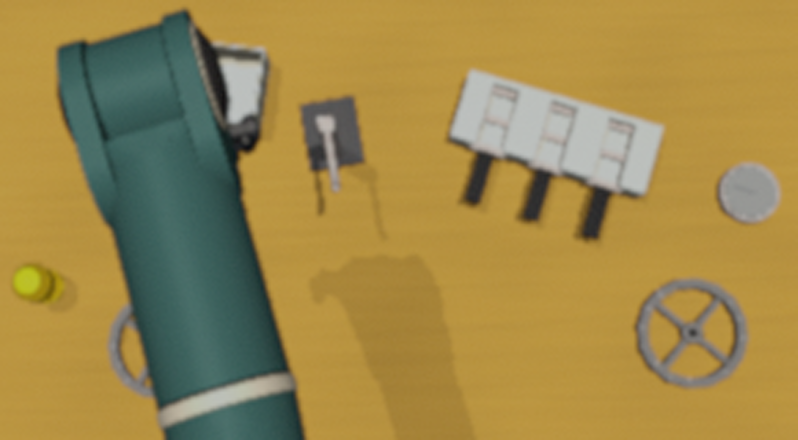

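All three gauges are home, with tips at the back of their slots. The hooks show in the wrist view with post tops at (227,208) and (428,207) and tips at (229,150) and (415,155). I'll measure their axes and fit the arm kinematics from the logged poses.

```bash
python3 - <<'E'
from h import *
def pts(c,T,box):
    P=cloud(c,T);m=win((P[...,2]>.185)&(P[...,2]<.25),*box);return P[m]
c,T=load("w11");t0=dict(np.load("top0.npz"));hs=cv2.cvtColor(c["image"],cv2.COLOR_BGR2HSV)
for n,b,tb in(("a",(205,135,255,225),(285,160,315,205)),("b",(395,135,445,225),(210,185,245,225))):
    for cc,TT,bb in((c,T,b),(t0,None,tb)):
        p=pts(cc,TT,bb);q=p[:,:2]-p[:,:2].mean(0);d=np.linalg.svd(q,full_matrices=False)[2][0];d=d*np.sign(d[0])
        s=q@d;i=s.argmin();print(n,len(p),"yaw",np.degrees(np.arctan2(d[1],d[0])).round(1),"ends",(p[:,:2].mean(0)+s.min()*d).round(3),(p[:,:2].mean(0)+s.max()*d).round(3),"len",np.ptp(s).round(3),"z",np.percentile(p[:,2],[2,50,98]).round(3))
# base plates from mask at z=.012
hsv=cv2.cvtColor(t0["image"],cv2.COLOR_BGR2HSV)
for b in((285,160,315,205),(210,185,245,225)): print("plate",rect(t0,win((hsv[...,1]<90)&(hsv[...,2]<110),*b),.012))
for uv,h in(((227,208),.205),((229,150),.227),((428,207),.205),((415,155),.227)): print(uv,ray(c,uv,h,T).round(3))
Q=np.loadtxt("q.txt");print(Q.shape)
E
```

```text
a 713 yaw 8.5 ends [0.583 0.099] [0.683 0.114] len 0.101 z [0.189 0.205 0.226]
a 97 yaw 8.2 ends [0.582 0.101] [0.681 0.115] len 0.1 z [0.188 0.207 0.227]
b 693 yaw 38.4 ends [0.516 0.317] [0.596 0.38 ] len 0.101 z [0.191 0.205 0.227]
b 103 yaw 38.6 ends [0.514 0.32 ] [0.592 0.383] len 0.101 z [0.193 0.206 0.226]
plate (array([0.70141541, 0.1166792 ]), array([75.45129395, 95.84713745]), np.float32(8.087727))
plate (array([0.60894769, 0.39360889]), array([75.62704468, 98.00743103]), np.float32(39.507153))
(227, 208) [[0.673 0.112 0.205]]
(229, 150) [[0.588 0.104 0.227]]
(428, 207) [[0.586 0.376 0.205]]
(415, 155) [[0.523 0.322 0.227]]
(6, 23)
```

```bash
cat > kin.py <<'E'
from h import *
from scipy.optimize import least_squares
import itertools
Q=np.loadtxt("q.txt");qs,Ts=Q[:,:7],Q[:,7:].reshape(-1,4,4)
def fk(q,p,sg):
    A=np.eye(4);ax="zyzyzyz"
    for i in range(7):
        M=np.eye(4);M[:3,:3]=R.from_euler(ax[i],sg[i]*q[i]).as_matrix();A=A@M
        t=np.eye(4);t[:3,3]=p[3*i:3*i+3];A=A@t
    M=np.eye(4);M[:3,:3]=R.from_euler("z",p[21]).as_matrix();return A@M
def fit():
    best=None
    for s in itertools.product([1,-1],repeat=4):
      for c0 in(-1.57,0,1.57,3.14):
        sg=[s[0],1,s[1],1,s[2],1,s[3]]
        def res(x):
            p=np.zeros(22);p[[2,8,14,20,21]]=x[:5];p[[3,9,15]]=x[5:];
            r=[]
            for q,T in zip(qs,Ts):
                F=fk(q,p,sg);r+=list((F[:3,3]-T[:3,3]))+list((F[:3,:3]-T[:3,:3]).ravel()*.3)
            return np.array(r+list(x[5:]*.05))
        # base height folded in p[2]
        f=least_squares(res,[.36,.42,.4,.2,c0,0,0,0],max_nfev=60)
        if best is None or f.cost<best[0]: best=(f.cost,sg,f.x)
    return best
if __name__=="__main__":
    b=fit();print(b[0],b[1],b[2].round(4));np.savez("kin.npz",sg=b[1],x=b[2])
E
python3 kin.py
```

```text
0.0001809713920006781 [-1, 1, -1, 1, -1, 1, -1] [ 0.0768  0.493   0.4764  0.097   1.5708 -0.0375 -0.0045 -0.0314]
```

```bash
L='python3 -c "from h import*;print(log()[\"q\"].round(3))"'
python3 -m jog '[0.5,80,0,-30,0.15,0,0, 0.5,80,0,-30,0.3,0,0, 0.5,80,0,-30,0.45,0,0, 0.5,80,0,-30,0.6,0,0, 0.5,80,0,-30,0.6,0,0, 0.5,80,0,-30,0.6,0,0]' | head -3; eval $L
python3 -m jog '[0.5,0,0,0,-0.15,0,0, 0.5,0,0,0,-0.3,0,0, 0.5,0,0,0,-0.45,0,0, 0.5,0,0,0,-0.6,0,0, 0.5,0,0,0,-0.6,0.15,0, 0.5,0,0,0,-0.6,0.3,0, 0.5,0,0,0,-0.6,0.45,0, 0.5,0,0,0,-0.6,0.6,0, 0.5,0,0,0,-0.6,0.6,0]' | head -3; eval $L
python3 kin.py
```

```text
time_s: 24.35
eef_pos: [0.5028, 0.1969, 0.4633]
eef_rot: [0.042, -0.151, 0.943, -0.292]
[-1.174  0.247  0.558  1.493  0.438  1.633  1.257]
time_s: 25.25
eef_pos: [0.5023, 0.1943, 0.4398]
eef_rot: [-0.247, -0.073, 0.966, -0.031]
[-0.564  0.452  0.291  1.208 -0.173  1.998  1.423]
0.0004559209566233413 [-1, 1, -1, 1, -1, 1, -1] [ 0.2908  0.4975  0.4836  0.3101  1.5708 -0.0399 -0.0017 -0.0274]
```

```bash
cat > kin2.py <<'E'
from kin import *
sg=[-1,1,-1,1,-1,1,-1]
def P(x):
    p=np.zeros(22);p[[2,8,14,20]]=x[:4];p[21]=np.pi/2;p[[3,4,9,10,15,16]]=x[4:10];p[[0,1]]=x[10:12];p[[18,19]]=x[12:14];return p
def res(x):
    return np.concatenate([fk(q,P(x),sg)[:3,3]-T[:3,3] for q,T in zip(qs,Ts)]+[x[4:]*.003])
if __name__=="__main__":
    print([np.abs(fk(q,P(np.zeros(14)),sg)[:3,:3]-T[:3,:3]).max().round(4) for q,T in zip(qs,Ts)])
    f=least_squares(res,[.36,.42,.4,.3]+[0]*10);print(f.cost,f.x.round(4));print((f.fun[:len(qs)*3].reshape(-1,3)*1000).round(1).tolist());np.save("kx.npy",f.x)
E
python3 kin2.py
```

```text
[np.float64(0.0), np.float64(0.0), np.float64(0.0), np.float64(0.0), np.float64(0.0), np.float64(0.0), np.float64(0.0), np.float64(0.0)]
1.611185998751815e-09 [ 2.891e-01  5.018e-01  4.698e-01  3.064e-01 -0.000e+00 -7.300e-03
 -0.000e+00 -1.590e-02 -0.000e+00 -4.000e-04  0.000e+00 -7.300e-03
 -0.000e+00 -0.000e+00]
[[0.0, -0.0, -0.0], [0.0, -0.0, -0.0], [-0.0, 0.0, 0.0], [-0.0, -0.0, 0.0], [0.0, -0.0, -0.0], [-0.0, -0.0, -0.0], [-0.0, 0.0, 0.0], [-0.0, 0.0, -0.0]]
```

The kinematic model now fits to under 0.1 mm. Next I'll get the spoke angles and search for a feasible pick and hang, simulating the arm's local IK against the joint limits.

```bash
cat > plan.py <<'E'
from kin2 import *
from scipy.optimize import lsq_linear
X=np.load("kx.npy");PX=P(X)
lo=np.array([-2.81,-.39,-1.27,.06,-1.19,.19,-2.82]);hi=np.array([2.81,2.02,1.25,2.57,4.33,2,2.82]);vm=np.array([1.89,1.89,2.39,2.39,3.01,3.01,3.01])*.07
F=lambda q:fk(q,PX,sg)
def err(q,Tt):
    A=F(q);return np.r_[Tt[:3,3]-A[:3,3],.3*R.from_matrix(Tt[:3,:3]@A[:3,:3].T).as_rotvec()]
def sim(q,Tt,n=30):
    for _ in range(n):
        e=err(q,Tt)
        if np.linalg.norm(e)<1e-3: break
        J=np.array([(err(q+1e-5*np.eye(7)[i],Tt)-e)/-1e-5 for i in range(7)]).T
        sc=min(1,.05/max(np.linalg.norm(e[:3]),1e-9),.15*.3/max(np.linalg.norm(e[3:]),1e-9))
        d=lsq_linear(np.r_[J,.01*np.eye(7)],np.r_[e*sc,np.zeros(7)],bounds=(np.maximum(-vm,lo+.01-q)-1e-9,np.minimum(vm,hi-.01-q)+1e-9)).x;q=q+d
    return q,np.linalg.norm(err(q,Tt))
def ik(Tt,rng,n=15):
    out=[]
    for _ in range(n):
        f=least_squares(lambda q:err(q,Tt),rng.uniform(lo,hi),bounds=(lo+.02,hi-.02),max_nfev=60)
        if np.linalg.norm(f.fun)<2e-3: out.append(f.x)
    return out
def mk(Rm,p):
    T=np.eye(4);T[:3,:3]=Rm;T[:3,3]=p;return T
def grasp(th,beta,ys,h,r=.0685):
    """tool pose in wheel frame: rim angle th, tilt beta about the radial axis, ys=+-1 closing dir sign, h tip height"""
    rad=np.array([np.cos(th),np.sin(th),0]);y=ys*rad;z=R.from_rotvec(rad*beta).apply([0,0,-1.]);return mk(np.c_[np.cross(y,z),y,z],rad*r+[0,0,h])
def hang(seat,yaw,top,dz,back=0,tau=0):
    """wheel pose: wheel z = towards robot, wheel angle 'top' up; tau leans axis up"""
    d=np.array([np.cos(yaw),np.sin(yaw),0]);z=-d;up=np.array([0,0,1.]);rgt=np.cross(up,z) # x,y s.t. cos(top)x+sin(top)y=up
    x=np.cos(top)*up-np.sin(top)*np.cross(z,up);y=np.cross(z,x);Rm=np.c_[x,y,z]
    Rm=R.from_rotvec(tau*np.cross(z,up)).as_matrix()@Rm
    hub=np.array([*seat,.205])+[0,0,dz]-back*d;return mk(Rm,hub-Rm@[0,0,.009])
WL=((.408,.359),);
E
python3 - <<'E'
from h import *
c=dict(np.load("top0.npz"));w,T=load("w1")
for n,ctr in(("L",(.4082,.3592)),("R",(.4049,-.383))):
    for cc,TT in((c,None),(w,T)):
        hsv=cv2.cvtColor(cc["image"],cv2.COLOR_BGR2HSV);Mi=np.linalg.inv(pose(cc,TT))
        a=np.radians(np.arange(0,360,1));s=np.zeros(360)
        for r in np.linspace(.025,.055,13):
            p=np.c_[ctr[0]+r*np.cos(a),ctr[1]+r*np.sin(a),np.full(360,.015),np.ones(360)]@Mi.T
            uv=np.c_[p[:,0]/p[:,2]*f(cc)+cc["cx"],p[:,1]/p[:,2]*f(cc)+cc["cy"]].astype(np.float32)
            s+=255-cv2.remap(hsv[...,1],uv[:,0].copy(),uv[:,1].copy(),cv2.INTER_LINEAR).ravel()
        k=s.reshape(4,90).sum(0);z=(k-k.min())@np.exp(1j*np.radians(np.arange(90)*4));print(n,"spokes at",np.degrees(np.angle(z))/4%90,k.argmax())
E
```

```text
L spokes at 57.61351425688911 57
L spokes at 57.79463960057895 57
R spokes at 48.84054398260426 49
R spokes at 48.55355342017109 49
```

```bash
cat > search.py <<'E'
from plan import *
from scipy.spatial.transform import Slerp
import sys
rng=np.random.default_rng(0)
cfg={"L":((.4082,.3592),57.7,(.5533,.349),38.5),"R":((.4049,-.383),48.7,(.6305,.107),8.3)}
def run(n,q0,verbose=True):
    ctr,sp,seat,yaw=cfg[n];yaw=np.radians(yaw);W0=np.eye(4);W0[:2,3]=ctr;res=[]
    for k in range(4):
        th=np.radians(sp+45+90*k)
        for beta in np.radians([0,20,35,-20,-35]):
          for ys in(1,-1):
            G=grasp(th,beta,ys,.004+.011*abs(np.sin(beta)));Tp=W0@G
            if not ik(Tp,rng,4): continue
            for rel in(90,-90,180):
                top=th+np.radians(rel)
                Wa=hang(seat,yaw,top,-.032,.13);Wb=hang(seat,yaw,top,-.032);Wc=hang(seat,yaw,top,-.062)
                if not ik(Wb@G,rng,4): continue
                up=np.eye(4);up[2,3]=.17
                q,e1=sim(q0,mk(Tp[:3,:3],Tp[:3,3]-.09*Tp[:3,2]),50);q,e2=sim(q,Tp);q,e3=sim(q,up@Tp)
                A=up@W0;S=Slerp([0,1],R.from_matrix([A[:3,:3],Wa[:3,:3]]));es=[]
                for s in np.linspace(.1,1,10):
                    W=mk(S(s).as_matrix(),A[:3,3]*(1-s)+Wa[:3,3]*s);q,e=sim(q,W@G,15);es.append(e)
                qa=q;q,e4=sim(q,Wb@G);q,e5=sim(q,Wc@G)
                res.append((max(e1,e2,es[-1],e4,e5),k,round(np.degrees(beta)),ys,rel,np.round([e1,e2,max(es),es[-1],e4,e5],3),q.round(2)))
    res.sort(key=lambda r:r[0]);print(len(res));[print(r) for r in res[:8]]
q0=bot.read_state()["q"] if len(sys.argv)<3 else None
run(sys.argv[1],q0)
E
time timeout 560 python3 search.py L
```

```text
Traceback (most recent call last):
  File "search.py", line 27, in <module>
    run(sys.argv[1],q0)
    ~~~^^^^^^^^^^^^^^^^
  File "search.py", line 13, in run
    if not ik(Tp,rng,4): continue
           ~~^^^^^^^^^^
  File "plan.py", line 19, in ik
    f=least_squares(lambda q:err(q,Tt),rng.uniform(lo,hi),bounds=(lo+.02,hi-.02),max_nfev=60)
ValueError: Initial guess is outside of provided bounds

real	0m0.595s
user	0m0.980s
sys	0m0.135s
```

```bash
sed -i 's/rng.uniform(lo,hi)/rng.uniform(lo+.05,hi-.05)/' plan.py; time timeout 900 python3 search.py L > sL.txt 2>&1; cat sL.txt
```

```text
89
(np.float64(4.864776046100812e-06), 1, 20, 1, 90, array([0.   , 0.   , 0.009, 0.   , 0.   , 0.   ]), array([-1.38,  1.79,  0.97,  2.18,  2.28,  1.74,  0.3 ]))
(np.float64(1.238439566781728e-05), 1, -20, 1, 180, array([0.   , 0.   , 0.062, 0.   , 0.   , 0.   ]), array([ 0.85,  1.88, -1.23,  2.14,  3.87,  0.36,  1.26]))
(np.float64(1.7624037891842238e-05), 3, -20, -1, -90, array([0., 0., 0., 0., 0., 0.]), array([-1.52,  1.49,  0.72,  2.22,  2.32,  1.77,  0.68]))
(np.float64(8.171459743761758e-05), 2, -35, 1, 180, array([0., 0., 0., 0., 0., 0.]), array([ 0.82,  1.72, -1.19,  2.  , -1.15,  0.28, -0.12]))
(np.float64(0.000138489424241997), 1, 0, 1, 180, array([0.   , 0.   , 0.036, 0.   , 0.   , 0.   ]), array([ 0.68,  1.94, -1.2 ,  2.23,  3.68,  0.96,  1.52]))
(np.float64(0.00028730715653698714), 3, -20, 1, -90, array([0., 0., 0., 0., 0., 0.]), array([-1.7 ,  1.7 ,  0.88,  2.22,  2.18,  1.55, -2.67]))
(np.float64(0.00048553783799169017), 1, 35, 1, -90, array([0.   , 0.   , 0.001, 0.   , 0.   , 0.   ]), array([ 0.13,  0.68, -1.03,  2.27,  2.51,  0.71, -0.63]))
(np.float64(0.00048767628558020584), 0, 35, 1, -90, array([0.   , 0.   , 0.001, 0.   , 0.   , 0.   ]), array([ 0.13,  0.68, -1.03,  2.27,  2.51,  0.71, -0.64]))
real	0m56.068s
user	0m56.550s
sys	0m0.054s
```

```bash
cat > path.py <<'E'
from plan import *
from scipy.spatial.transform import Slerp
cfg={"L":((.4082,.3592),57.7,(.5533,.349),38.5),"R":((.4049,-.383),48.7,(.6305,.107),8.3)}
def links(q):
    e=[];A=np.eye(4);ax="zyzyzyz"
    for i in range(7):
        A=A@mk(R.from_euler(ax[i],sg[i]*q[i]).as_matrix(),[0,0,0])@mk(np.eye(3),PX[3*i:3*i+3])
        if i in(2,4): e.append(A[:3,3].round(2).tolist())
    return e
def path(n,q0,k,beta,ys,rel,lift=.17,tau=0,back=.13):
    ctr,sp,seat,yaw=cfg[n];yaw=np.radians(yaw);W0=np.eye(4);W0[:2,3]=ctr
    th=np.radians(sp+45+90*k);beta=np.radians(beta);top=th+np.radians(rel)
    G=grasp(th,beta,ys,.004+.011*abs(np.sin(beta)));Tp=W0@G;up=np.eye(4);up[2,3]=lift
    H=[hang(seat,yaw,top,dz,b,np.radians(tau)) for dz,b in((-.032,back),(-.032,0),(-.062,0))]
    A=up@W0;S=Slerp([0,1],R.from_matrix([A[:3,:3],H[0][:3,:3]]))
    L=[("pre",mk(Tp[:3,:3],Tp[:3,3]-.09*Tp[:3,2])),("pick",Tp),("lift",up@Tp)]
    L+=[("m%.2f"%s,mk(S(s).as_matrix(),A[:3,3]*(1-s)+H[0][:3,3]*s)@G) for s in(.25,.5,.75,1)]+[("in",H[1]@G),("low",H[2]@G)]
    q=q0
    for nm,T in L:
        q,e=sim(q,T,60);w=links(q);print(nm,"e%.3f"%e,q.round(2),"tcp",T[:3,3].round(3),"z",T[:3,2].round(2),"elbow/wrist",w)
    return L
E
python3 - <<'E'
from path import *
q0=bot.read_state()["q"]
for k in(1,): path("L",q0,k,35,1,-90)
print();path("L",q0,1,20,1,-90);print(links(q0),q0.round(2))
t=dict(np.load("top0.npz"));print(ray(t,(192,232),.09).round(3))
E
```

```text
pre e0.000 [-1.07  0.68 -0.11  1.71  0.43  1.3   1.97] tcp [0.33  0.394 0.084] z [ 0.13 -0.56 -0.82] elbow/wrist [[0.17, 0.27, 0.68], [0.29, 0.57, 0.33]]
pick e0.000 [-1.03  0.75 -0.08  1.82  0.48  1.12  1.93] tcp [0.341 0.344 0.01 ] z [ 0.13 -0.56 -0.82] elbow/wrist [[0.19, 0.29, 0.66], [0.3, 0.52, 0.26]]
lift e0.000 [-1.01  0.49 -0.1   1.77  0.42  1.4   2.06] tcp [0.341 0.344 0.18 ] z [ 0.13 -0.56 -0.82] elbow/wrist [[0.14, 0.19, 0.73], [0.3, 0.52, 0.43]]
m0.25 e0.000 [-0.93  0.31 -0.07  1.97  0.34  1.01  1.88] tcp [0.352 0.336 0.168] z [ 0.16 -0.24 -0.96] elbow/wrist [[0.1, 0.11, 0.77], [0.3, 0.41, 0.46]]
m0.50 e0.000 [-0.88  0.16 -0.03  2.19  0.31  0.57  1.68] tcp [0.367 0.332 0.162] z [ 0.28  0.09 -0.96] elbow/wrist [[0.06, 0.05, 0.78], [0.28, 0.31, 0.46]]
m0.75 e0.000 [-0.    0.15 -0.85  2.38  1.32  0.2   0.49] tcp [0.386 0.328 0.164] z [ 0.45  0.36 -0.82] elbow/wrist [[0.08, -0.01, 0.79], [0.25, 0.22, 0.42]]
m1.00 e0.000 [ 0.37  0.45 -1.25  2.55  2.54  0.7  -0.82] tcp [0.408 0.321 0.173] z [ 0.64  0.51 -0.57] elbow/wrist [[0.2, -0.09, 0.74], [0.21, 0.16, 0.35]]
in e0.000 [ 0.1
[... 1096 characters left out ...]
.25  2.52  2.54  0.49 -0.55] tcp [0.387 0.33  0.163] z [ 0.54  0.53 -0.65] elbow/wrist [[0.17, -0.09, 0.76], [0.22, 0.17, 0.36]]
m1.00 e0.033 [ 0.35  0.86 -1.26  2.56  2.77  1.15 -0.66] tcp [0.41  0.322 0.173] z [ 0.74  0.58 -0.34] elbow/wrist [[0.35, -0.14, 0.62], [0.21, 0.16, 0.29]]
in e0.000 [ 0.25  0.94 -1.19  2.35  2.81  1.07 -0.6 ] tcp [0.512 0.403 0.173] z [ 0.74  0.58 -0.34] elbow/wrist [[0.39, -0.12, 0.59], [0.29, 0.22, 0.28]]
low e0.000 [ 0.22  1.01 -1.13  2.35  2.88  1.12 -0.6 ] tcp [0.512 0.403 0.143] z [ 0.74  0.58 -0.34] elbow/wrist [[0.41, -0.11, 0.56], [0.29, 0.22, 0.25]]
[[0.19, 0.1, 0.74], [0.65, 0.22, 0.71]] [-0.56  0.45  0.29  1.21 -0.17  2.    1.42]
[[0.493 0.517 0.09 ]]
```

```bash
python3 - <<'E'
from path import *
c,T=load("w11");hsv=cv2.cvtColor(c["image"],cv2.COLOR_BGR2HSV);print(rect(c,win(hsv[...,1]<100,375,28,470,130),.012,T))
L=path("L",bot.read_state()["q"],1,35,1,-90,back=.11)
go(L[0][1][:3,3],L[0][1][:3,:3])
E
```

```text
(array([0.40774512, 0.3593725 ]), array([151.40829468, 152.38781738]), np.float32(-32.688087))
pre e0.000 [-1.07  0.68 -0.11  1.71  0.43  1.3   1.97] tcp [0.33  0.394 0.084] z [ 0.13 -0.56 -0.82] elbow/wrist [[0.17, 0.27, 0.68], [0.29, 0.57, 0.33]]
pick e0.000 [-1.03  0.75 -0.08  1.82  0.48  1.12  1.93] tcp [0.341 0.344 0.01 ] z [ 0.13 -0.56 -0.82] elbow/wrist [[0.19, 0.29, 0.66], [0.3, 0.52, 0.26]]
lift e0.000 [-1.01  0.49 -0.1   1.77  0.42  1.4   2.06] tcp [0.341 0.344 0.18 ] z [ 0.13 -0.56 -0.82] elbow/wrist [[0.14, 0.19, 0.73], [0.3, 0.52, 0.43]]
m0.25 e0.000 [-0.93  0.32 -0.07  1.96  0.34  1.02  1.88] tcp [0.356 0.339 0.168] z [ 0.16 -0.24 -0.96] elbow/wrist [[0.1, 0.12, 0.77], [0.31, 0.41, 0.46]]
m0.50 e0.000 [-0.87  0.18 -0.02  2.17  0.31  0.58  1.69] tcp [0.374 0.338 0.162] z [ 0.28  0.09 -0.96] elbow/wrist [[0.07, 0.06, 0.78], [0.29, 0.31, 0.46]]
m0.75 e0.001 [-0.1   0.17 -0.75  2.35  1.29  0.2   0.52] tcp [0.398 0.338 0.164] z [ 0.45  0.36 -0.82] elbow/wrist [[0.09, -0.01, 0.78], [0.26, 0.23, 0.42]]
m1.00 e0.000 [ 0.36  0.5  -1.25  2.5   2.5   0.71 -0.74] tcp [0.424 0.333 0.173] z [ 0.64  0.51 -0.57] elbow/wrist [[0.22, -0.1, 0.73], [0.23, 0.18, 0.35]]
in e0.000 [ 0.18  0.61 -1.09  2.27  2.43  0.65 -0.58] tcp [0.51  0.402 0.173] z [ 0.64  0.51 -0.57] elbow/wrist [[0.28, -0.07, 0.7], [0.31, 0.25, 0.35]]
low e0.000 [ 0.15  0.7  -1.06  2.27  2.5   0.72 -0.6 ] tcp [0.51  0.402 0.143] z [ 0.64  0.51 -0.57] elbow/wrist [[0.32, -0.06, 0.67], [0.31, 0.25, 0.32]]
row: [-46.8, 233.4, 373.7] [0.847, 0.064, -1.398]
```

```bash
python3 -m jog '[0.5,-23,117,187,0.847,0.064,-1.398, 0.5,-23,117,187,0.847,0.064,-1.398, 0.5,-23,117,187,0.847,0.064,-1.398, 0.5,-23,117,187,0.847,0.064,-1.398, 0.5,-23,117,187,0.847,0.064,-1.398, 0.5,-23,117,187,0.847,0.064,-1.398, 0.5,-23,117,187,0.847,0.064,-1.398, 0.5,-23,117,187,0.847,0.064,-1.398, 0.5,-47,233,374,0.847,0.064,-1.398, 0.5,-47,233,374,0.847,0.064,-1.398, 0.5,-47,233,374,0.847,0.064,-1.398, 0.5,-47,233,374,0.847,0.064,-1.398, 0.5,-47,233,374,0.847,0.064,-1.398, 0.5,-47,233,374,0.847,0.064,-1.398, 0.5,-47,233,374,0.847,0.064,-1.398]'
python3 - <<'E'
from path import *
s=log();print(s["q"].round(2))
c,T=wrist("w12")
L=path("L",s["q"],1,35,1,-90,back=.11)[:2]
for a in L: go(a[1][:3,3],a[1][:3,:3])
t=bot.read_camera("top");hs=cv2.cvtColor(t["image"],cv2.COLOR_BGR2HSV);print(rect(t,win(hs[...,1]<90,408,228,456,275),.012))
E
```

```text
time_s: 26.75
eef_pos: [0.33, 0.3941, 0.0858]
eef_rot: [0.187, 0.745, -0.596, 0.235]
ft_force: [0.3, 0.4, 0.3]
finger_gap: 0.5
grip_force: 0.0
[-1.07  0.68 -0.11  1.71  0.43  1.3   1.96]
pre e0.000 [-1.06  0.68 -0.11  1.71  0.43  1.3   1.97] tcp [0.33  0.394 0.084] z [ 0.13 -0.56 -0.82] elbow/wrist [[0.17, 0.27, 0.68], [0.29, 0.57, 0.33]]
pick e0.000 [-1.03  0.75 -0.08  1.82  0.48  1.13  1.93] tcp [0.341 0.344 0.01 ] z [ 0.13 -0.56 -0.82] elbow/wrist [[0.19, 0.29, 0.66], [0.3, 0.52, 0.26]]
lift e0.000 [-1.01  0.49 -0.1   1.77  0.42  1.4   2.06] tcp [0.341 0.344 0.18 ] z [ 0.13 -0.56 -0.82] elbow/wrist [[0.14, 0.19, 0.73], [0.3, 0.52, 0.43]]
m0.25 e0.000 [-0.93  0.32 -0.07  1.96  0.34  1.02  1.88] tcp [0.356 0.339 0.168] z [ 0.16 -0.24 -0.96] elbow/wrist [[0.11, 0.12, 0.77], [0.31, 0.41, 0.46]]
m0.50 e0.000 [-0.87  0.18 -0.03  2.17  0.31  0.58  1.69] tcp [0.374 0.338 0.162] z [ 0.28  0.09 -0.96] elbow/wrist [[0.07, 0.06, 0.78], [0.29, 0.31, 0.46]]
m0.75 e0.001 [-0.1   0.17 -0.75  2.35  1.29  0.2   0.52] tcp [0.398 0.338 0.164] z [ 0.45  0.36 -0.82] elbow/wrist [[0.09, -0.01, 0.78], [0.26, 0.23, 0.42]]
m1.00 e0.000 [ 0.36  0.5  -1.25  2.5   2.5   0.71 -0.74] tcp [0.424 0.333 0.173] z [ 0.64  0.51 -0.57] elbow/wrist [[0.22, -0.1, 0.73], [0.23, 0.18, 0.35]]
in e0.000 [ 0.18  0.61 -1.09  2.27  2.43  0.65 -0.58] tcp [0.51  0.402 0.173] z [ 0.64  0.51 -0.57] elbow/wrist [[0.28, -0.07, 0.7], [0.31, 0.25, 0.35]]
low e0.000 [ 0.15  0.7  -1.06  2.27  2.5   0.72 -0.6 ] tcp [0.51  0.402 0.143] z [ 0.64  0.51 -0.57] elbow/wrist [[0.32, -0.06, 0.67], [0.31, 0.25, 0.32]]
row: [-1.7, 0.1, 1.6] [-0.003, 0.001, -0.001]
row: [-1.5, 0.4, 91.6] [-0.003, 0.001, -0.001]
(array([ 0.40489688, -0.38300513]), array([149.35679626, 149.75701904]), np.float32(-3.2837152))
```

View pics/w12.png

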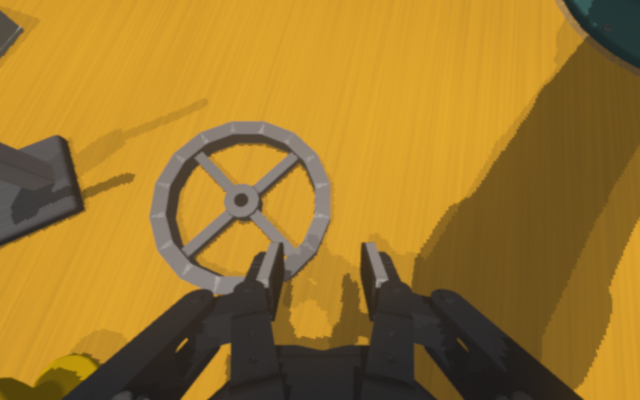

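The wheel is at (241,200) and its rim's right side at (322,210) is the grasp point. The real IK matches my simulation, so I'm descending and gripping.

```bash
python3 -m jog '[0.5,-1.5,0.4,40,-0.003,0,0, 0.5,-1.5,0.4,65,-0.003,0,0, 0.5,-1.5,0.4,80,-0.003,0,0, 0.5,-1.5,0.4,91,-0.003,0,0, 0.5,-1.5,0.4,91,-0.003,0,0, 0.5,-1.5,0.4,91,-0.003,0,0]' 40
python3 -m jog '[0,0,0,0,0,0,0, 0,0,0,0,0,0,0, 0,0,0,0,0,0,0, 0,0,0,0,0,0,0, 0,0,0,0,0,0,0, 0,0,0,0,0,0,0]' 40
```

```text
time_s: 27.45
eef_pos: [0.3398, 0.3458, 0.0103]
eef_rot: [0.187, 0.746, -0.595, 0.235]
ft_force: [0.4, -0.3, 0.2]
finger_gap: 0.501
grip_force: 0.0
time_s: 28.05
eef_pos: [0.3396, 0.3454, 0.0103]
eef_rot: [0.188, 0.746, -0.595, 0.235]
ft_force: [-1.0, -0.9, 8.5]
finger_gap: 0.149
grip_force: 37.8
```

```bash
python3 - <<'E'
from path import *
s=log();L=path("L",s["q"],1,35,1,-90,back=.11)
T=tool(s);print("grasp err mm",(T[:3,:3].T@(L[1][1][:3,3]-T[:3,3])*1000).round(1))
for a in L[2:]: print(a[0],end=" ");go(a[1][:3,3],a[1][:3,:3])
E
```

```text
pre e0.000 [-1.06  0.68 -0.11  1.71  0.43  1.3   1.97] tcp [0.33  0.394 0.084] z [ 0.13 -0.56 -0.82] elbow/wrist [[0.17, 0.27, 0.68], [0.29, 0.57, 0.33]]
pick e0.000 [-1.03  0.75 -0.08  1.82  0.48  1.13  1.93] tcp [0.341 0.344 0.01 ] z [ 0.13 -0.56 -0.82] elbow/wrist [[0.19, 0.29, 0.66], [0.3, 0.52, 0.26]]
lift e0.000 [-1.01  0.49 -0.1   1.77  0.42  1.4   2.06] tcp [0.341 0.344 0.18 ] z [ 0.13 -0.56 -0.82] elbow/wrist [[0.14, 0.19, 0.73], [0.3, 0.52, 0.43]]
m0.25 e0.000 [-0.93  0.32 -0.07  1.96  0.34  1.02  1.88] tcp [0.356 0.339 0.168] z [ 0.16 -0.24 -0.96] elbow/wrist [[0.11, 0.12, 0.77], [0.31, 0.41, 0.46]]
m0.50 e0.000 [-0.87  0.18 -0.03  2.17  0.31  0.58  1.69] tcp [0.374 0.338 0.162] z [ 0.28  0.09 -0.96] elbow/wrist [[0.07, 0.06, 0.78], [0.29, 0.31, 0.46]]
m0.75 e0.001 [-0.1   0.17 -0.75  2.35  1.29  0.2   0.52] tcp [0.398 0.338 0.164] z [ 0.45  0.36 -0.82] elbow/wrist [[0.09, -0.01, 0.78], [0.26, 0.23, 0.42]]
m1.00 e0.000 [ 0.36  0.5  -1.25  2.5   2.5   0.71 -0.74] tcp [0.424 0.333 0.173] z [ 0.64  0.51 -0.57] elbow/wrist [[0.22, -0.1, 0.73], [0.23, 0.18, 0.35]]
in e0.000 [ 0.18  0.61 -1.09  2.27  2.43  0.65 -0.58] tcp [0.51  0.402 0.173] z [ 0.64  0.51 -0.57] elbow/wrist [[0.28, -0.07, 0.7], [0.31, 0.25, 0.35]]
low e0.000 [ 0.15  0.7  -1.06  2.27  2.5   0.72 -0.6 ] tcp [0.51  0.402 0.143] z [ 0.64  0.51 -0.57] elbow/wrist [[0.32, -0.06, 0.67], [0.31, 0.25, 0.32]]
grasp err mm [ 1.4 -1.5  0.9]
lift row: [98.8, -1.4, -138.4] [-0.001, 0.0, 0.002]
m0.25 row: [98.3, -14.1, -124.2] [0.053, -0.347, 0.306]
m0.50 row: [99.2, -32.3, -116.4] [0.107, -0.694, 0.609]
m0.75 row: [104.9, -54.7, -114.4] [0.161, -1.041, 0.913]
m1.00 row: [118.3, -79.1, -115.9] [0.215, -1.389, 1.216]
in row: [79.2, -178.2, -143.3] [0.215, -1.389, 1.216]
low row: [62.0, -178.2, -118.7] [0.215, -1.389, 1.216]
```

```bash
python3 -m jog '[0,20,0,-28,0,0,0, 0,50,0,-70,0,0,0, 0,99,-1,-138,0,0,0, 0,99,-1,-138,0,0,0, 0,99,-1,-138,0,0,0, 0,98,-14,-124,0.053,-0.347,0.306, 0,98,-14,-124,0.053,-0.347,0.306, 0,98,-14,-124,0.053,-0.347,0.306, 0,98,-14,-124,0.053,-0.347,0.306, 0,99,-32,-116,0.107,-0.694,0.609, 0,99,-32,-116,0.107,-0.694,0.609, 0,99,-32,-116,0.107,-0.694,0.609, 0,99,-32,-116,0.107,-0.694,0.609]' 80
python3 -c "
from path import *
s=log();print(s['q'].round(2));L=path('L',s['q'],1,35,1,-90,back=.11)
for a in L[5:7]: print(a[0],end=' ');go(a[1][:3,3],a[1][:3,:3])" | grep -v pre
```

```text
time_s: 29.35
eef_pos: [0.3733, 0.3362, 0.1606]
eef_rot: [0.139, -0.579, 0.802, -0.046]
ft_force: [-0.6, -0.3, -1.7]
finger_gap: 0.126
grip_force: 75.6
[-0.87  0.18 -0.03  2.17  0.31  0.57  1.68]
pick e0.000 [-1.02  0.75 -0.09  1.82  0.48  1.13  1.93] tcp [0.341 0.344 0.01 ] z [ 0.13 -0.56 -0.82] elbow/wrist [[0.19, 0.29, 0.66], [0.3, 0.52, 0.26]]
lift e0.000 [-1.01  0.49 -0.11  1.77  0.42  1.4   2.06] tcp [0.341 0.344 0.18 ] z [ 0.13 -0.56 -0.82] elbow/wrist [[0.14, 0.19, 0.73], [0.3, 0.52, 0.43]]
m0.25 e0.000 [-0.92  0.32 -0.08  1.96  0.35  1.02  1.88] tcp [0.356 0.339 0.168] z [ 0.16 -0.24 -0.96] elbow/wrist [[0.11, 0.12, 0.77], [0.31, 0.41, 0.46]]
m0.50 e0.000 [-0.86  0.18 -0.03  2.17  0.31  0.58  1.69] tcp [0.374 0.338 0.162] z [ 0.28  0.09 -0.96] elbow/wrist [[0.07, 0.06, 0.78], [0.29, 0.31, 0.46]]
m0.75 e0.001 [-0.1   0.17 -0.75  2.35  1.29  0.2   0.52] tcp [0.398 0.338 0.164] z [ 0.45  0.36 -0.82] elbow/wrist [[0.09, -0.01, 0.78], [0.26, 0.23, 0.42]]
m1.00 e0.000 [ 0.36  0.5  -1.25  2.5   2.5   0.71 -0.74] tcp [0.424 0.333 0.173] z [ 0.64  0.51 -0.57] elbow/wrist [[0.22, -0.1, 0.73], [0.23, 0.18, 0.35]]
in e0.000 [ 0.18  0.61 -1.09  2.27  2.43  0.65 -0.58] tcp [0.51  0.402 0.173] z [ 0.64  0.51 -0.57] elbow/wrist [[0.28, -0.07, 0.7], [0.31, 0.25, 0.35]]
low e0.000 [ 0.15  0.7  -1.06  2.27  2.5   0.72 -0.6 ] tcp [0.51  0.402 0.143] z [ 0.64  0.51 -0.57] elbow/wrist [[0.32, -0.06, 0.67], [0.31, 0.25, 0.32]]
m0.75 row: [-9.0, -22.5, 3.4] [0.053, -0.348, 0.301]
m1.00 row: [-14.0, -49.8, 1.7] [0.106, -0.695, 0.604]
```

```bash
python3 -m jog '[0,-9,-22,3,0.053,-0.348,0.301, 0,-9,-22,3,0.053,-0.348,0.301, 0,-9,-22,3,0.053,-0.348,0.301, 0,-9,-22,3,0.053,-0.348,0.301, 0,-9,-22,3,0.053,-0.348,0.301, 0,-9,-22,3,0.053,-0.348,0.301, 0,-9,-22,3,0.053,-0.348,0.301, 0,-9,-22,3,0.053,-0.348,0.301, 0,-9,-22,3,0.053,-0.348,0.301, 0,-9,-22,3,0.053,-0.348,0.301]' 80
python3 -c "
from path import *
s=log();print(s['q'].round(2));L=path('L',s['q'],1,35,1,-90,back=.11)
for a in L[5:7]: print(a[0],end=' ');go(a[1][:3,3],a[1][:3,:3])" | egrep 'row|^\['
```

```text
time_s: 30.35
eef_pos: [0.3984, 0.3396, 0.165]
eef_rot: [0.295, -0.449, 0.842, 0.054]
ft_force: [-0.2, 0.1, -1.3]
finger_gap: 0.128
grip_force: 82.0
[-0.14  0.17 -0.71  2.35  1.27  0.19  0.54]
m0.75 row: [2.2, -0.3, -0.3] [0.0, -0.001, 0.003]
m1.00 row: [-10.5, -24.9, 2.4] [0.054, -0.348, 0.306]
```

```bash
python3 -m jog '[0,-10.5,-25,2.4,0.054,-0.348,0.306, 0,-10.5,-25,2.4,0.054,-0.348,0.306, 0,-10.5,-25,2.4,0.054,-0.348,0.306, 0,-10.5,-25,2.4,0.054,-0.348,0.306, 0,-10.5,-25,2.4,0.054,-0.348,0.306, 0,-10.5,-25,2.4,0.054,-0.348,0.306, 0,-10.5,-25,2.4,0.054,-0.348,0.306, 0,-10.5,-25,2.4,0.054,-0.348,0.306, 0,-10.5,-25,2.4,0.054,-0.348,0.306, 0,-10.5,-25,2.4,0.054,-0.348,0.306]' 80
python3 -c "
from path import *
s=log();print(s['q'].round(2));L=path('L',s['q'],1,35,1,-90,back=.11)
for a in L[6:]: print(a[0],end=' ');go(a[1][:3,3],a[1][:3,:3])
c=bot.read_camera('side');a=cv2.resize(c['image'][220:380,230:440],None,fx=2,fy=2)
w,T=wrist('w13');b=cv2.resize(w['image'],(512,320));cv2.imwrite('pics/c1.png',np.vstack([cv2.resize(a,(420,320)),b[:,:420]])[:600])
cv2.imwrite('pics/c1.png',np.hstack([cv2.resize(a,(394,300)),cv2.resize(w['image'],(400,250),)[[*range(250)]+[249]*50]]))" | egrep 'row|^\['
```

```text
time_s: 31.35
eef_pos: [0.4236, 0.3335, 0.1734]
eef_rot: [0.435, -0.294, 0.837, 0.151]
ft_force: [0.3, -0.9, -1.4]
finger_gap: 0.122
grip_force: 81.9
[ 0.25  0.4  -1.1   2.51  2.59  0.64 -0.9 ]
m1.00 row: [0.4, -0.2, 0.1] [-0.001, -0.002, 0.003]
in row: [-62.9, -0.3, 90.1] [-0.001, -0.002, 0.003]
low row: [-38.4, -0.2, 107.3] [-0.001, -0.002, 0.003]
```

View pics/c1.png

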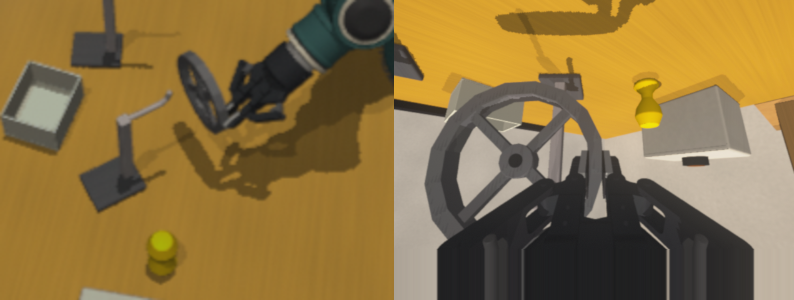

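```bash
cat > wchk.py <<'E'
from path import *
def wchk(name,n,k,rel,back,beta=35,ys=1,dz=-.032,tau=0):
    c,T=load(name);Pc=cloud(c,T);ctr,sp,seat,yaw=cfg[n];yw=np.radians(yaw);th=np.radians(sp+45+90*k)
    W=hang(seat,yw,th+np.radians(rel),dz,back,np.radians(tau));L=(Pc-W[:3,3])@W[:3,:3]
    m=(np.hypot(L[...,0],L[...,1])<.085)&(abs(L[...,2]-.018)<.02)&(np.hypot(L[...,0]-.0685*np.cos(th),L[...,1]-.0685*np.sin(th))>.035)
    p=L[m];
    for _ in range(4):
        A=np.c_[p[:,:2],np.ones(len(p))];kk=np.linalg.lstsq(A,p[:,2],rcond=None)[0];p=p[abs(A@kk-p[:,2])<.004]
    r=np.hypot(p[:,0],p[:,1]);q=p[r>.055]
    A=np.c_[2*q[:,:2],np.ones(len(q))];s=np.linalg.lstsq(A,(q[:,:2]**2).sum(1),rcond=None)[0];up=W[:3,:3].T@[0,0,1];lat=W[:3,:3].T@[-np.sin(yw),np.cos(yw),0]
    print("pts",len(p),"plane",kk.round(4),"centre off (up,left) mm",(s[:2]@up[:2]*1000).round(1),(s[:2]@lat[:2]*1000).round(1),"r",np.sqrt(s[2]+s[:2]@s[:2]).round(4))
E
python3 -c "
from wchk import *
wchk('w13','L',1,-90,.11)"
```

```text
pts 17294 plane [ 0.0027 -0.0331  0.0153] centre off (up,left) mm 1.2 0.1 r 0.0674
```

Wheel pose is right to about 2 mm and 2°. I'm threading it onto hook b.

```bash
python3 -m jog '[0,-16,0,22,0,0,0, 0,-31,0,45,0,0,0, 0,-47,0,67,0,0,0, 0,-63,0,90,0,0,0, 0,-63,0,90,0,0,0, 0,-63,0,90,0,0,0]' 80
python3 -m jog '[0,8,0,6,0,0,0, 0,16,0,11,0,0,0, 0,22,0,15.5,0,0,0, 0,22,0,15.5,0,0,0, 0,22,0,15.5,0,0,0]' 80
```

```text
time_s: 32.05
eef_pos: [0.5089, 0.4022, 0.1737]
eef_rot: [0.436, -0.293, 0.837, 0.153]
ft_force: [-1.2, -0.5, -1.5]
finger_gap: 0.127
grip_force: 82.0
time_s: 32.55
eef_pos: [0.5087, 0.4017, 0.1458]
eef_rot: [0.435, -0.292, 0.838, 0.153]
ft_force: [-0.6, -0.1, -2.1]
finger_gap: 0.131
grip_force: 82.0
```

```bash
python3 -m jog '[0,2.5,0,1.7,0,0,0, 0,4,0,3,0,0,0, 0,4,0,3,0,0,0]' 80
```

```text
time_s: 32.85
eef_pos: [0.5095, 0.4018, 0.1416]
eef_rot: [0.436, -0.292, 0.837, 0.153]
ft_force: [1.0, -0.5, 2.9]
finger_gap: 0.126
grip_force: 82.7
```

```bash
python3 -m jog '[0.3,0,0,0,0,0,0, 0.4,0,0,0,0,0,0, 0.4,0,0,0,0,0,0, 0.4,0,0,0,0,0,0, 0.4,0,0,-15,0,0,0, 0.4,0,0,-40,0,0,0, 0.4,0,0,-80,0,0,0, 0.4,0,0,-120,0,0,0, 0.4,0,0,-120,0,0,0]' 80
python3 -c "
from path import *
s=log();print(s['q'].round(2))
c=bot.read_camera('side');a=cv2.resize(c['image'][220:380,230:440],(394,300))
w,T=wrist('w14');cv2.imwrite('pics/c2.png',np.hstack([a,cv2.resize(w['image'],(400,300))]))"
```

```text
time_s: 33.75
eef_pos: [0.431, 0.3382, 0.2115]
eef_rot: [0.437, -0.293, 0.837, 0.15]
ft_force: [0.5, 0.2, -0.0]
finger_gap: 0.399
grip_force: 0.0
[ 0.34  0.26 -1.17  2.47  2.57  0.49 -0.94]
```

View pics/c2.png

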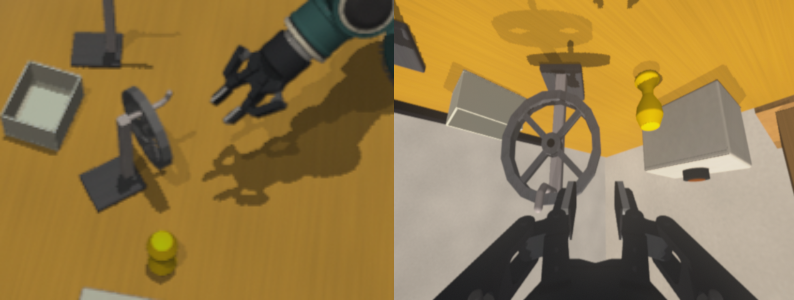

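The wheel hangs on hook b. Side view: it sits on the bar at (150,125). Wrist view: centred at (550,143), with the bar through the sector between the spokes. That was my last allowed picture, so from here I'll check numerically. Now plan wheel R to hook a.

```bash
sed -i 's/^q0=.*/q0=np.array([.75,.45,0,1.75,0,.94,1.5])/; s/res.sort(key=lambda r:r\[0\])/res=[r for r in res if r[0]<.02 and r[-1][1]<1.25];res.sort(key=lambda r:r[-1][1])/; s/res\[:8\]/res[:16]/; s/\[0,20,35,-20,-35\]/[25,35,-25,-35]/' search.py; timeout 570 python3 search.py R
```

```text
3
(np.float64(0.000766848896754908), 3, 35, 1, -90, array([0.   , 0.   , 0.016, 0.001, 0.001, 0.   ]), array([-0.19,  0.43, -0.28,  2.3 ,  2.59,  0.61, -1.18]))
(np.float64(0.0009997785771826385), 0, 35, 1, 180, array([0.   , 0.   , 0.001, 0.001, 0.   , 0.001]), array([-0.65,  1.04, -0.02,  2.11,  2.01,  1.59,  0.  ]))
(np.float64(0.0005148315901546976), 0, 25, 1, 180, array([0.   , 0.   , 0.001, 0.001, 0.   , 0.   ]), array([-0.47,  1.05, -0.14,  2.19,  2.31,  1.72,  0.01]))
```

```bash
cat > ret.py <<'E'
from path import *
import io,contextlib
s=bot.read_state();q=s["q"]
with contextlib.redirect_stdout(io.StringIO()): LL=path("L",q,1,35,1,-90,back=.11);LR=path("R",np.array([.75,.45,0,1.75,0,.94,1.5]),3,35,1,-90)
A=mk(LL[5][1][:3,:3],[.39,.31,.25]);B=mk(LL[4][1][:3,:3],[.39,.25,.28]);C=mk(Rdown(np.radians(0)),[.42,0,.3])
C2=mk(LR[0][1][:3,:3],[.47,-.3,.25])
for nm,T in(("A",A),("B",B),("C",C),("C2",C2),("pre",LR[0][1])):
    q,e=sim(q,T,60);print(nm,"e%.3f"%e,q.round(2),links(q),end=" ");go(T[:3,3],T[:3,:3])
print(q.round(3).tolist());path("R",q,3,35,1,-90,back=.11)
E
python3 ret.py
```

```text
A e0.000 [ 0.   -0.1  -0.72  2.31 -0.11  0.3   1.91] [[-0.05, -0.01, 0.79], [0.25, 0.2, 0.5]] row: [-2.3, 3.2, -65.0] [-0.056, 0.349, -0.303]
B e0.000 [ 0.01 -0.08 -0.68  2.11  0.08  0.82  2.1 ] [[-0.04, -0.01, 0.79], [0.31, 0.22, 0.57]] row: [-5.5, -43.8, -112.7] [-0.109, 0.696, -0.607]
C e0.000 [ 0.33 -0.02 -0.4   1.99 -0.01  1.17  1.51] [[-0.01, -0.01, 0.79], [0.42, 0.0, 0.61]] row: [53.9, -258.3, -232.2] [0.321, 0.925, 0.618]
C2 e0.001 [ 0.73  0.54  0.01  1.51 -0.42  1.56  0.91] [[0.18, -0.18, 0.72], [0.48, -0.48, 0.5]] row: [179.5, -524.3, -324.2] [0.404, 0.861, 2.285]
pre e0.000 [ 0.83  0.89  0.04  1.29 -0.39  1.48  1.07] [[0.25, -0.3, 0.6], [0.49, -0.61, 0.34]] row: [359.1, -630.0, -291.3] [0.404, 0.861, 2.285]
[0.828, 0.895, 0.044, 1.286, -0.386, 1.483, 1.066]
pre e0.000 [ 0.83  0.89  0.04  1.29 -0.39  1.48  1.07] tcp [ 0.477 -0.43   0.084] z [-0.04  0.57 -0.82] elbow/wrist [[0.25, -0.3, 0.6], [0.49, -0.61, 0.34]]
pick e0.000 [ 0.8   0.93  0.02  1.42 -0.41  1.31  1.09] tcp [ 0.473 -0.379  0.01 ] z [-0.04  0.57 -0.82] elbow/wrist [[0.27, -0.3, 0.59], [0.48, -0.55, 0.26]]
lift 
[... 399 characters left out ...]
 z [ 0.35  0.16 -0.92] elbow/wrist [[0.05, -0.04, 0.79], [0.39, -0.14, 0.49]]
m0.75 e0.009 [ 1.05  0.17 -1.26  2.37  1.29  0.2  -0.12] tcp [0.504 0.039 0.193] z [ 0.61  0.08 -0.79] elbow/wrist [[0.03, -0.08, 0.78], [0.32, 0.02, 0.43]]
m1.00 e0.000 [ 0.54  0.45 -1.19  2.5   2.28  0.85 -0.8 ] tcp [0.51  0.159 0.173] z [ 0.81  0.12 -0.57] elbow/wrist [[0.18, -0.13, 0.74], [0.26, 0.12, 0.35]]
in e0.000 [ 0.47  0.59 -1.05  2.27  2.29  0.78 -0.63] tcp [0.619 0.175 0.173] z [ 0.81  0.12 -0.57] elbow/wrist [[0.24, -0.14, 0.71], [0.37, 0.14, 0.35]]
low e0.000 [ 0.44  0.67 -1.02  2.28  2.36  0.85 -0.66] tcp [0.619 0.175 0.143] z [ 0.81  0.12 -0.57] elbow/wrist [[0.28, -0.15, 0.68], [0.37, 0.14, 0.32]]
```

```bash
python3 -m jog '[0.5,-2,3,-65,-0.056,0.349,-0.303, 0.5,-2,3,-65,-0.056,0.349,-0.303, 0.5,-2,3,-65,-0.056,0.349,-0.303, 0.5,-2,3,-65,-0.056,0.349,-0.303, 0.5,-2,3,-65,-0.056,0.349,-0.303, 0.5,-2,3,-65,-0.056,0.349,-0.303, 0.5,-2,3,-65,-0.056,0.349,-0.303, 0.5,-2,3,-65,-0.056,0.349,-0.303, 0.5,-2,3,-65,-0.056,0.349,-0.303, 0.5,-2,3,-65,-0.056,0.349,-0.303, 0.5,-2,3,-65,-0.056,0.349,-0.303, 0.5,-2,3,-65,-0.056,0.349,-0.303, 0.5,-2,3,-65,-0.056,0.349,-0.303, 0.5,-2,3,-65,-0.056,0.349,-0.303, 0.5,-5,-44,-113,-0.109,0.696,-0.607, 0.5,-5,-44,-113,-0.109,0.696,-0.607, 0.5,-5,-44,-113,-0.109,0.696,-0.607, 0.5,-5,-44,-113,-0.109,0.696,-0.607, 0.5,-5,-44,-113,-0.109,0.696,-0.607]'; python3 ret.py | egrep '^C|^pre.*row|^low'; python3 -c "
from h import *
t=bot.read_camera('top');hs=cv2.cvtColor(t['image'],cv2.COLOR_BGR2HSV);print(rect(t,win(hs[...,1]<90,395,215,470,285),.012))"
```

```text
time_s: 35.75
eef_pos: [0.314, 0.3168, 0.2094]
eef_rot: [0.368, -0.411, 0.83, 0.081]
ft_force: [-1.7, 1.6, 1.0]
finger_gap: 0.498
grip_force: 0.0
C e0.243 [ 1.3  -0.16 -1.26  2.56  4.32  0.2  -2.81] [[-0.04, 0.08, 0.78], [0.24, -0.01, 0.41]] row: [94.4, -299.6, -145.6] [0.172, 0.781, 0.872]
C2 e0.334 [ 1.5   0.51 -1.    2.41  3.35  0.2  -2.81] [[0.0, -0.25, 0.73], [0.26, -0.22, 0.33]] row: [295.6, -523.0, -213.6] [0.097, 0.821, 2.513]
pre e0.306 [ 1.18  0.69 -0.46  2.22  3.61  0.2  -2.81] [[0.11, -0.3, 0.68], [0.28, -0.32, 0.24]] row: [486.5, -584.4, -148.1] [0.097, 0.821, 2.513]
low e0.000 [-1.27  0.7   1.02  2.33  3.44  0.56 -2.44] tcp [0.619 0.175 0.143] z [ 0.81  0.12 -0.57] elbow/wrist [[0.11, 0.31, 0.67], [0.37, 0.14, 0.32]]
(array([ 0.40489688, -0.38300513]), array([149.35679626, 149.75701904]), np.float32(-3.2837152))
```

```bash
cat > esc.py <<'E'
from path import *
q0=bot.read_state()["q"];print(q0.round(2),links(q0))
import plan
def simt(q,T,n=40):
    m=9
    for _ in range(n):
        q,e=sim(q,T,1);m=min(m,q[5])
        if e<2e-3: break
    return q,e,m
rng=np.random.default_rng(1);best=[]
C=mk(Rdown(0),[.42,0,.3]);T0=tool()
# aim at joint-space waypoints: intermediate joint configs with q5 lowered -> their tool poses
for i in range(150):
    f=rng.uniform(.3,.7);qg=np.array([.33,-.02,-.4,1.99,0,1.17,1.51]);
    w=q0+(qg-q0)*f+rng.normal(0,.25,7);w[5]=rng.uniform(.4,1.3);w=np.clip(w,lo+.05,hi-.05);T1=F(w)
    if T1[2,3]<.2 or np.hypot(*T1[:2,3])<.25 or T1[0,3]>.5 : continue
    q,e1,m1=simt(q0,T1);
    if e1>.01: continue
    q2,e2,m2=simt(q,C);
    if e2<.005 and abs(q2[4])<1.2 and min(m1,m2)>.3: best.append((min(m1,m2),T1,q,q2))
best.sort(key=lambda b:-b[0]);print(len(best))
for b in best[:4]: print("%.2f"%b[0],b[2].round(2),b[3].round(2),b[1][:3,3].round(3),"z",b[1][:3,2].round(2));go(b[1][:3,3],b[1][:3,:3])
if best: np.save("T1.npy",best[0][1])
E
timeout 500 python3 esc.py
```

```text
[ 0.47 -0.37 -1.27  2.55  4.33  0.19 -2.82] [[-0.17, 0.07, 0.76], [0.14, 0.18, 0.43]]
0
```

```bash
cat > esc2.py <<'E'
from path import *
import io,contextlib
from esc import simt
q=bot.read_state()["q"]
with contextlib.redirect_stdout(io.StringIO()): LL=path("L",q,1,35,1,-90,back=.11)
Rm=LL[6][1][:3,:3]
for p in([.431,.338,.212],[.43,.25,.25],[.5,.1,.3],[.45,.1,.35]):
    for pit in(0,-.35,.35):
        T=mk(Rm@R.from_rotvec([0,pit,0]).as_matrix(),p);qq,e,m=simt(q,T,60);print(p,pit,"e%.3f"%e,"q6min %.2f"%m,qq.round(2),end="");go(p,T[:3,:3])
E
sed -i '/^rng=/,$d' esc.py; python3 esc2.py
```

```text
[ 0.47 -0.37 -1.27  2.55  4.33  0.19 -2.82] [[-0.17, 0.07, 0.76], [0.14, 0.18, 0.43]]
[0.431, 0.338, 0.212] 0 e0.001 q6min 0.20 [ 0.16  0.19 -0.96  2.47  2.7   0.45 -1.11]row: [-66.6, -78.2, 68.8] [0.026, -0.197, 0.257]
[0.431, 0.338, 0.212] -0.35 e0.016 q6min 0.29 [ 0.35  0.81 -1.26  2.56  2.85  1.19 -0.73]row: [-66.6, -78.2, 68.8] [0.071, -0.545, 0.251]
[0.431, 0.338, 0.212] 0.35 e0.077 q6min 0.20 [ 0.67 -0.07 -1.26  2.44  4.32  0.2  -2.74]row: [-66.6, -78.2, 68.8] [-0.019, 0.151, 0.257]
[0.43, 0.25, 0.25] 0 e0.000 q6min 0.34 [ 0.84 -0.18 -1.22  2.52  4.02  0.45 -2.36]row: [-35.7, -140.6, 2.9] [0.026, -0.197, 0.257]
[0.43, 0.25, 0.25] -0.35 e0.047 q6min 0.30 [ 0.81  0.35 -1.26  2.56  3.39  0.7  -1.36]row: [-35.7, -140.6, 2.9] [0.071, -0.545, 0.251]
[0.43, 0.25, 0.25] 0.35 e0.062 q6min 0.20 [ 0.79 -0.1  -1.26  2.46  4.32  0.2  -2.67]row: [-35.7, -140.6, 2.9] [-0.019, 0.151, 0.257]
[0.5, 0.1, 0.3] 0 e0.030 q6min 0.20 [-1.28 -0.38  1.17  2.48  4.32  0.2  -2.16]row: [-1.1, -297.9, -59.9] [0.026, -0.197, 0.257]
[0.5, 0.1, 0.3] -0.35 e0.002 q6min 0.31 [ 1.15  0.2  -1.    2.51  4.2   0.86 -1.95]row: [-1.1, -297.9, -59.9] [0.071, -0.545, 0.251]
[0.5, 0.1, 0.3] 0.35 e0.103 q6min 0.20 [-0.71 -0.1   0.54  2.47  4.32  0.2  -2.35]row: [-1.1, -297.9, -59.9] [-0.019, 0.151, 0.257]
[0.45, 0.1, 0.35] 0 e0.056 q6min 0.21 [-0.77 -0.38  0.6   2.55  4.32  0.21 -2.32]row: [-15.1, -269.4, -123.1] [0.026, -0.197, 0.257]
[0.45, 0.1, 0.35] -0.35 e0.009 q6min 0.28 [ 1.05 -0.14 -0.77  2.56  4.32  1.06 -2.26]row: [-15.1, -269.4, -123.1] [0.071, -0.545, 0.251]
[0.45, 0.1, 0.35] 0.35 e0.130 q6min 0.20 [-0.36 -0.24  0.16  2.53  4.32  0.2  -2.41]row: [-15.1, -269.4, -123.1] [-0.019, 0.151, 0.257]
```

```bash
python3 -m jog '[0.5,-67,-78,69,0.026,-0.197,0.257, 0.5,-67,-78,69,0.026,-0.197,0.257, 0.5,-67,-78,69,0.026,-0.197,0.257, 0.5,-67,-78,69,0.026,-0.197,0.257, 0.5,-67,-78,69,0.026,-0.197,0.257, 0.5,-67,-78,69,0.026,-0.197,0.257, 0.5,-67,-78,69,0.026,-0.197,0.257, 0.5,-67,-78,69,0.026,-0.197,0.257, 0.5,-67,-78,69,0.026,-0.197,0.257, 0.5,-67,-78,69,0.026,-0.197,0.257]' | head -3
cat > esc3.py <<'E'
from esc import *
rng=np.random.default_rng(1);best=[];C=mk(Rdown(0),[.42,0,.3]);R0=tool()[:3,:3]
for i in range(250):
    T1=mk(R0@R.from_rotvec(rng.normal(0,.6,3)).as_matrix(),[rng.uniform(.32,.46),rng.uniform(.05,.36),rng.uniform(.2,.4)])
    q,e1,m1=simt(q0,T1,30)
    if e1>.01 or m1<.27: continue
    q2,e2,m2=simt(q,C)
    if e2<.005 and abs(q2[4])<1.2: best.append((min(m1,m2),T1,q,q2))
best.sort(key=lambda b:-b[0]);print(len(best))
for b in best[:5]: print("%.2f"%b[0],b[2].round(2),b[3].round(2),b[1][:3,3].round(3),"z",b[1][:3,2].round(2));go(b[1][:3,3],b[1][:3,:3])
E
timeout 500 python3 esc3.py
```

```text
time_s: 36.8
eef_pos: [0.4363, 0.3359, 0.2097]
eef_rot: [0.435, -0.287, 0.84, 0.152]
[ 0.3   0.25 -1.11  2.46  2.61  0.47 -0.99] [[0.11, -0.05, 0.78], [0.24, 0.18, 0.39]]
32
0.68 [-1.43  0.98  0.06  2.11  1.22  1.99 -1.38] [-1.24 -0.14  1.1   2.03  0.14  1.18  1.36] [0.35  0.286 0.232] z [ 0.77 -0.47  0.43]
row: [39.2, 13.7, -93.7] [1.307, -0.853, 0.007]
0.65 [-1.13  0.93 -0.2   2.23  1.83  1.99 -0.6 ] [-0.55 -0.05  0.46  2.01  0.02  1.17  1.48] [0.424 0.351 0.201] z [ 0.96 -0.07  0.26]
row: [7.1, 19.6, 4.4] [1.066, -0.417, -0.708]
0.58 [-1.61  0.94  0.4   2.1   1.05  1.99 -0.6 ] [-1.4  -0.22  1.2   2.03  0.22  1.2   1.28] [0.333 0.246 0.323] z [ 0.53 -0.63  0.57]
row: [-14.0, -6.8, -177.4] [1.86, -0.419, -0.438]
0.58 [-0.7   0.66 -0.83  2.15  1.25  1.94 -1.  ] [-0.44 -0.04  0.36  2.01  0.02  1.17  1.48] [0.353 0.268 0.24 ] z [ 0.79 -0.56 -0.24]
row: [37.1, -2.2, -104.9] [1.195, -0.151, 0.279]
0.58 [-1.13  0.92 -0.21  2.34  1.54  1.98 -1.27] [-0.85 -0.07  0.76  2.02  0.05  1.17  1.45] [0.394 0.24  0.207] z [ 0.92 -0.29  0.25]
row: [55.4, -50.1, -74.1] [1.12, -0.582, -0.178]
```

```bash
python3 -m jog '[0.5,37,-2,-105,1.195,-0.151,0.279, 0.5,37,-2,-105,1.195,-0.151,0.279, 0.5,37,-2,-105,1.195,-0.151,0.279, 0.5,37,-2,-105,1.195,-0.151,0.279, 0.5,37,-2,-105,1.195,-0.151,0.279, 0.5,37,-2,-105,1.195,-0.151,0.279, 0.5,37,-2,-105,1.195,-0.151,0.279, 0.5,37,-2,-105,1.195,-0.151,0.279, 0.5,37,-2,-105,1.195,-0.151,0.279, 0.5,37,-2,-105,1.195,-0.151,0.279, 0.5,37,-2,-105,1.195,-0.151,0.279, 0.5,37,-2,-105,1.195,-0.151,0.279]' | head -3
sed -i 's/("A",A),("B",B),//' ret.py; python3 ret.py; python3 -c "
from h import *
print(bot.read_state()['q'].round(2))"
```

```text
time_s: 38.0
eef_pos: [0.3498, 0.2707, 0.2402]
eef_rot: [0.557, 0.129, 0.774, -0.271]
C e0.000 [-0.29 -0.03  0.21  2.01  0.01  1.17  1.49] [[-0.01, -0.02, 0.79], [0.42, 0.0, 0.61]] row: [-52.2, -203.1, 194.4] [-0.588, 1.207, -0.279]
C2 e0.001 [ 0.33  0.61  0.61  1.52 -0.65  1.67  1.13] [[0.27, -0.11, 0.7], [0.48, -0.48, 0.5]] row: [7.9, -410.1, 414.8] [0.109, 1.886, 1.165]
pre e0.000 [ 0.54  0.97  0.56  1.3  -0.72  1.61  1.3 ] [[0.35, -0.23, 0.57], [0.49, -0.61, 0.34]] row: [173.8, -467.5, 531.8] [0.109, 1.886, 1.165]
[0.54, 0.969, 0.559, 1.299, -0.722, 1.608, 1.296]
pre e0.000 [ 0.54  0.97  0.56  1.3  -0.72  1.61  1.3 ] tcp [ 0.477 -0.43   0.084] z [-0.04  0.57 -0.82] elbow/wrist [[0.35, -0.23, 0.57], [0.49, -0.61, 0.34]]
pick e0.000 [ 0.49  1.    0.53  1.44 -0.76  1.45  1.34] tcp [ 0.473 -0.379  0.01 ] z [-0.04  0.57 -0.82] elbow/wrist [[0.37, -0.21, 0.56], [0.48, -0.55, 0.26]]
lift e0.000 [ 0.45  0.79  0.59  1.4  -0.68  1.66  1.23] tcp [ 0.473 -0.379  0.18 ] z [-0.04  0.57 -0.82] elbow/wrist [[0.31, -0.17, 0.64], [0.48, -0.55, 0.43]]
m0.25 e0.001 [ 0.15  0.42  0.56  1.83 -0.62  1.
[... 236 characters left out ...]
6, -0.01, 0.79], [0.39, -0.14, 0.49]]
m0.75 e0.011 [-1.44 -0.16  1.24  2.44  1.13  0.2   0.05] tcp [0.504 0.039 0.193] z [ 0.61  0.08 -0.79] elbow/wrist [[0.0, -0.08, 0.78], [0.31, 0.02, 0.44]]
m1.00 e0.000 [-0.95  0.22  0.44  2.54  2.67  0.56 -1.46] tcp [0.51  0.159 0.173] z [ 0.81  0.12 -0.57] elbow/wrist [[0.08, 0.08, 0.78], [0.26, 0.12, 0.35]]
in e0.000 [-0.8   0.37  0.42  2.31  2.85  0.45 -1.58] tcp [0.619 0.175 0.173] z [ 0.81  0.12 -0.57] elbow/wrist [[0.14, 0.12, 0.76], [0.37, 0.14, 0.35]]
low e0.000 [-0.76  0.45  0.37  2.32  2.88  0.53 -1.63] tcp [0.619 0.175 0.143] z [ 0.81  0.12 -0.57] elbow/wrist [[0.17, 0.14, 0.74], [0.37, 0.14, 0.32]]
[-0.69  0.68 -0.86  2.15  1.26  1.98 -1.01]
```

```bash
python3 -m jog '[0.5,-52,-203,194,-0.588,1.207,-0.279, 0.5,-52,-203,194,-0.588,1.207,-0.279, 0.5,-52,-203,194,-0.588,1.207,-0.279, 0.5,-52,-203,194,-0.588,1.207,-0.279, 0.5,-52,-203,194,-0.588,1.207,-0.279, 0.5,-52,-203,194,-0.588,1.207,-0.279, 0.5,-52,-203,194,-0.588,1.207,-0.279, 0.5,-52,-203,194,-0.588,1.207,-0.279, 0.5,-52,-203,194,-0.588,1.207,-0.279, 0.5,-52,-203,194,-0.588,1.207,-0.279, 0.5,-52,-203,194,-0.588,1.207,-0.279, 0.5,-52,-203,194,-0.588,1.207,-0.279]' | head -3
python3 ret.py | egrep '^C|^pre.*row'; python3 -c "
from h import *
print(bot.read_state()['q'].round(2))
t=bot.read_camera('top');np.savez('top3.npz',**t);hs=cv2.cvtColor(t['image'],cv2.COLOR_BGR2HSV);print(rect(t,win(hs[...,1]<90,395,215,470,285),.012))
P=cloud(t);m=win((P[...,2]>.16)&(P[...,2]<.26),195,160,270,260);print('wheel L top',m.sum(),P[m].mean(0).round(3),P[m][:,2].max())"
```

```text
time_s: 39.2
eef_pos: [0.4197, 0.0016, 0.2991]
eef_rot: [0.14, 0.051, 0.983, -0.111]
C e0.001 [ 0.21 -0.02 -0.27  1.99 -0.01  1.17  1.51] [[-0.01, -0.01, 0.79], [0.42, -0.0, 0.61]] row: [-0.7, -1.7, -0.4] [-0.224, 0.281, -0.103]
C2 e0.001 [ 0.64  0.55  0.14  1.51 -0.46  1.58  0.96] [[0.2, -0.17, 0.72], [0.48, -0.48, 0.5]] row: [-55.1, -275.8, 129.5] [-0.4, 0.895, 1.377]
pre e0.000 [ 0.76  0.9   0.16  1.29 -0.46  1.5   1.12] [[0.27, -0.28, 0.6], [0.49, -0.61, 0.34]] row: [-23.0, -367.2, 317.0] [-0.4, 0.895, 1.377]
[ 0.21 -0.16 -0.45  2.16  0.28  0.94  1.08]
(array([ 0.40489688, -0.38300513]), array([149.35679626, 149.75701904]), np.float32(-3.2837152))
wheel L top 372 [0.555 0.352 0.202] 0.22986892007582016
```

```bash
python3 -m jog '[0.5,-55,-276,130,-0.4,0.895,1.377, 0.5,-55,-276,130,-0.4,0.895,1.377, 0.5,-55,-276,130,-0.4,0.895,1.377, 0.5,-55,-276,130,-0.4,0.895,1.377, 0.5,-55,-276,130,-0.4,0.895,1.377, 0.5,-55,-276,130,-0.4,0.895,1.377, 0.5,-55,-276,130,-0.4,0.895,1.377, 0.5,-55,-276,130,-0.4,0.895,1.377, 0.5,-55,-276,130,-0.4,0.895,1.377, 0.5,-55,-276,130,-0.4,0.895,1.377, 0.5,-55,-276,130,-0.4,0.895,1.377, 0.5,-55,-276,130,-0.4,0.895,1.377, 0.5,-23,-367,317,-0.4,0.895,1.377, 0.5,-23,-367,317,-0.4,0.895,1.377, 0.5,-23,-367,317,-0.4,0.895,1.377, 0.5,-23,-367,317,-0.4,0.895,1.377, 0.5,-23,-367,317,-0.4,0.895,1.377, 0.5,-23,-367,317,-0.4,0.895,1.377, 0.5,-23,-367,317,-0.4,0.895,1.377]'
python3 -c "
from path import *
s=log();L=path('R',s['q'],3,35,1,-90)
for a in L[:2]: go(a[1][:3,3],a[1][:3,:3])
c,T=wrist('w15');P=cloud(c,T);m=(P[...,2]>.009)&(P[...,2]<.028)&(np.hypot(P[...,0]-.405,P[...,1]+.383)<.1);h=cv2.cvtColor(c['image'],cv2.COLOR_BGR2HSV)[...,1]<100
print('wheel',rect(c,m&h,.014,T))" | egrep -v 'e0.0'
```

```text
time_s: 41.15
eef_pos: [0.4765, -0.4293, 0.0858]
eef_rot: [-0.217, 0.652, 0.696, 0.206]
ft_force: [0.0, -0.4, 0.8]
finger_gap: 0.5
grip_force: 0.0
in e0.156 [ 1.09 -0.03 -1.26  2.28 -1.18  0.2   2.72] tcp [0.619 0.175 0.173] z [ 0.81  0.12 -0.57] elbow/wrist [[-0.02, 0.01, 0.79], [0.34, 0.05, 0.49]]
row: [-1.7, 0.0, 1.0] [0.003, 0.003, 0.002]
row: [-1.4, -0.2, 91.0] [0.003, 0.003, 0.002]
wheel (array([ 0.4031673 , -0.38117926]), array([152.04258728, 152.78759766]), np.float32(-64.1969))
```

```bash
python3 -m jog '[0.5,-1.5,0,40,0.003,0.003,0, 0.5,-1.5,0,65,0.003,0.003,0, 0.5,-1.5,0,80,0.003,0.003,0, 0.5,-1.5,0,91,0.003,0.003,0, 0.5,-1.5,0,91,0.003,0.003,0, 0.5,-1.5,0,91,0.003,0.003,0, 0,-1.5,0,91,0.003,0.003,0, 0,-1.5,0,91,0.003,0.003,0, 0,-1.5,0,91,0.003,0.003,0, 0,-1.5,0,91,0.003,0.003,0, 0,-1.5,0,91,0.003,0.003,0, 0,-1.5,0,91,0.003,0.003,0]' 40
cat > esc4.py <<'E'
from path import *
import io,contextlib
def simt(q,T,n=60):
    m=9
    for _ in range(n):
        q,e=sim(q,T,1);m=min(m,q[5])
        if e<2e-3: break
    return q,e,m
s=bot.read_state();q0=s["q"]
with contextlib.redirect_stdout(io.StringIO()): L=path("R",q0,3,35,1,-90,back=.11)
print("grasp err",(tool(s)[:3,:3].T@(L[1][1][:3,3]-s["eef_pos"])*1000).round(1))
ql,e,m=simt(q0,L[2][1]);M=L[6][1];I=L[7][1];rng=np.random.default_rng(2);best=[]
qs2=[b for b in (ik(M,rng,30))];print(len(qs2))
for i in range(300):
    g=qs2[rng.integers(len(qs2))];w=ql+(g-ql)*rng.uniform(.3,.8)+rng.normal(0,.2,7);w=np.clip(w,lo+.05,hi-.05);w[5]=rng.uniform(.4,1.8);T1=F(w)
    hub=(T1@np.linalg.inv(L[1][1])@np.array([.4049,-.383,.009,1]))[:3]
    if T1[2,3]<.2 or hub[2]<.15 or T1[0,3]>.52 or hub[0]>.48 or abs(hub[1])>.5: continue
    q,e1,m1=simt(ql,T1,30)
    if e1>.01 or m1<.27: continue
    q2,e2,m2=simt(q,M)
    if e2>.004 : continue
    q3,e3,m3=simt(q2,I)
    if e3<.004: best.append((min(m1,m2,m3),T1,q,q2,hub))
best.sort(key=lambda b:-b[0]);print(len(best));print("lift",end=" ");go(L[2][1][:3,3],L[2][1][:3,:3])
for b in best[:6]: print("%.2f"%b[0],b[2].round(2),b[3].round(2),b[1][:3,3].round(3),"z",b[1][:3,2].round(2),"hub",b[4].round(2),links(b[2]));go(b[1][:3,3],b[1][:3,:3])
np.save("T1s.npy",[b[1] for b in best[:6]])
E
timeout 540 python3 esc4.py
```

```text
time_s: 42.4
eef_pos: [0.4729, -0.38, 0.0101]
eef_rot: [-0.219, 0.653, 0.696, 0.206]
ft_force: [-0.1, 0.3, 6.9]
finger_gap: 0.144
grip_force: 41.9
grasp err [1.2 0.4 0.7]
14
97
lift row: [98.7, 0.5, -138.6] [0.001, -0.0, -0.0]
0.72 [-0.01  0.1  -0.19  2.5   1.65  1.79 -0.8 ] [ 0.44  0.38 -1.06  2.51  2.32  0.79 -0.89] [ 0.336 -0.27   0.449] z [ 0.15 -0.97  0.21] hub [ 0.27 -0.28  0.46] [[0.05, -0.01, 0.79], [0.29, 0.03, 0.39]]
row: [348.6, -129.0, -292.1] [0.192, -2.388, -0.202]
0.67 [-0.03  0.39  0.32  2.51  1.63  1.51 -0.74] [ 0.3   0.32 -0.9   2.51  2.36  0.74 -0.97] [ 0.232 -0.407  0.329] z [-0.19 -0.98  0.08] hub [ 0.18 -0.39  0.37] [[0.19, -0.01, 0.75], [0.29, -0.11, 0.31]]
row: [173.3, -241.7, -268.6] [0.78, -2.093, -0.029]
0.64 [-0.05  0.42  0.54  2.29  1.69  1.15 -0.65] [ 0.2   0.29 -0.79  2.51  2.38  0.71 -1.02] [ 0.314 -0.493  0.31 ] z [-0.15 -0.98 -0.11] hub [ 0.25 -0.49  0.34] [[0.21, -0.0, 0.75], [0.36, -0.19, 0.34]]
row: [87.7, -165.4, -304.2] [0.591, -1.968, -0.06]
0.62 [-0.07  0.16  0.33  2.36  2.09  1.48 -0.72] [ 0.15  0.27 -0.74  2.51  2.4   0.7  -1.05] [ 0.41  -0.397  0.484] z [ 0.23 -0.94  0.26] hub [ 0.35 -0.41  0.51] [[0.08, -0.01, 0.78], [0.34, -0.11, 0.4]]
row: [260.9, -63.6, -395.7] [0.27, -2.443, -0.332]
0.61 [-0.17  0.23  0.1   2.31  1.65  1.73 -0.83] [ 0.12  0.27 -0.7   2.51  2.4   0.69 -1.06] [ 0.398 -0.301  0.45 ] z [ 0.04 -0.98  0.2 ] hub [ 0.33 -0.3   0.46] [[0.12, 0.01, 0.78], [0.38, -0.0, 0.39]]
row: [320.9, -69.9, -312.1] [0.175, -2.372, -0.046]
0.61 [ 0.19  0.27  0.54  1.88  0.8   1.35 -0.41] [ 0.11  0.26 -0.69  2.51  2.41  0.69 -1.07] [ 0.206 -0.486  0.352] z [-0.64 -0.49 -0.59] hub [ 0.16 -0.44  0.36] [[0.13, -0.04, 0.77], [0.4, -0.34, 0.53]]
row: [123.0, -273.1, -331.4] [0.244, -1.385, 0.98]
```

```bash
cat > r.py <<'E'
from path import *
import io,contextlib,sys
from scipy.spatial.transform import Slerp
exec(open("esc4.py").read().split("s=bot")[0].split("import io,contextlib")[1])
s=bot.read_state();q=s["q"];yw=np.radians(8.3);lat=np.array([-np.sin(yw),np.cos(yw),0])
with contextlib.redirect_stdout(io.StringIO()): L=path("R",q,3,35,1,-90,back=.11)
T1=np.load("T1s.npy")[2];M=L[6][1];M1=M.copy();M1[:3,3]+=-.15*lat+[0,0,.03]
W=[("lift",L[2][1]),("T1",T1),("M1",M1),("M",M),("in",L[7][1]),("low",L[8][1])]
W=W[int(sys.argv[1]):]
for n,T in W:
    q,e,m=simt(q,T);print(n,"e%.3f"%e,"q6min %.2f"%m,q.round(2),T[:3,3].round(3),end=" ");go(T[:3,3],T[:3,:3])
E
python3 r.py 0
```

```text
lift e0.000 q6min 1.38 [ 0.76  0.72  0.08  1.39 -0.42  1.55  1.02] [ 0.473 -0.379  0.18 ] row: [98.7, 0.5, -138.6] [0.001, -0.0, -0.0]
T1 e0.000 q6min 0.89 [-0.05  0.42  0.54  2.29  1.69  1.15 -0.65] [ 0.314 -0.493  0.31 ] row: [87.7, -165.4, -304.2] [0.591, -1.968, -0.06]
M1 e0.000 q6min 0.31 [ 0.24  0.11 -0.26  2.52  3.34  0.45 -1.65] [0.532 0.01  0.203] row: [426.5, 84.0, 63.4] [-0.311, -1.169, -1.767]
M e0.000 q6min 0.47 [-0.29  0.21 -0.26  2.52  2.49  0.63 -1.21] [0.51  0.159 0.173] row: [531.8, 71.8, 173.7] [-0.311, -1.169, -1.767]
in e0.000 q6min 0.53 [-0.25  0.35 -0.21  2.29  2.55  0.53 -1.16] [0.619 0.175 0.173] row: [539.1, 181.4, 178.9] [-0.311, -1.169, -1.767]
low e0.000 q6min 0.60 [-0.23  0.43 -0.23  2.3   2.6   0.6  -1.21] [0.619 0.175 0.143] row: [521.9, 181.4, 203.4] [-0.311, -1.169, -1.767]
```

```bash
python3 -m jog '[0,20,0,-28,0,0,0, 0,50,0,-70,0,0,0, 0,99,0,-139,0,0,0, 0,99,0,-139,0,0,0, 0,88,-165,-304,0.591,-1.968,-0.06, 0,88,-165,-304,0.591,-1.968,-0.06, 0,88,-165,-304,0.591,-1.968,-0.06, 0,88,-165,-304,0.591,-1.968,-0.06, 0,88,-165,-304,0.591,-1.968,-0.06, 0,88,-165,-304,0.591,-1.968,-0.06, 0,88,-165,-304,0.591,-1.968,-0.06, 0,88,-165,-304,0.591,-1.968,-0.06, 0,88,-165,-304,0.591,-1.968,-0.06, 0,88,-165,-304,0.591,-1.968,-0.06, 0,88,-165,-304,0.591,-1.968,-0.06, 0,88,-165,-304,0.591,-1.968,-0.06, 0,88,-165,-304,0.591,-1.968,-0.06, 0,88,-165,-304,0.591,-1.968,-0.06, 0,88,-165,-304,0.591,-1.968,-0.06, 0,88,-165,-304,0.591,-1.968,-0.06]' 80; python3 r.py 1
```

```text
time_s: 44.4
eef_pos: [0.3145, -0.4925, 0.3086]
eef_rot: [0.3, 0.435, 0.607, -0.594]
ft_force: [0.5, -0.3, -0.7]
finger_gap: 0.127
grip_force: 81.4
T1 e0.000 q6min 1.23 [ 0.12  0.39  0.34  2.28  1.71  1.23 -0.63] [ 0.314 -0.493  0.31 ] row: [-0.7, -0.6, 0.4] [0.0, -0.003, 0.002]
M1 e0.001 q6min 0.33 [ 0.4   0.12 -0.43  2.51  3.3   0.44 -1.6 ] [0.532 0.01  0.203] row: [83.6, 199.0, -514.5] [-1.754, -0.086, -0.322]
M e0.000 q6min 0.46 [-0.13  0.23 -0.44  2.52  2.46  0.65 -1.16] [0.51  0.159 0.173] row: [145.1, 181.2, -653.5] [-1.754, -0.086, -0.322]
in e0.000 q6min 0.56 [-0.1   0.37 -0.37  2.29  2.49  0.56 -1.06] [0.619 0.175 0.173] row: [99.8, 276.1, -685.7] [-1.754, -0.086, -0.322]
low e0.000 q6min 0.63 [-0.09  0.44 -0.39  2.29  2.55  0.63 -1.11] [0.619 0.175 0.143] row: [126.2, 289.9, -682.2] [-1.754, -0.086, -0.322]
```

```bash
python3 -m jog '[0,84,199,-515,-1.754,-0.086,-0.322, 0,84,199,-515,-1.754,-0.086,-0.322, 0,84,199,-515,-1.754,-0.086,-0.322, 0,84,199,-515,-1.754,-0.086,-0.322, 0,84,199,-515,-1.754,-0.086,-0.322, 0,84,199,-515,-1.754,-0.086,-0.322, 0,84,199,-515,-1.754,-0.086,-0.322, 0,84,199,-515,-1.754,-0.086,-0.322, 0,84,199,-515,-1.754,-0.086,-0.322, 0,84,199,-515,-1.754,-0.086,-0.322, 0,84,199,-515,-1.754,-0.086,-0.322, 0,84,199,-515,-1.754,-0.086,-0.322, 0,84,199,-515,-1.754,-0.086,-0.322, 0,84,199,-515,-1.754,-0.086,-0.322, 0,84,199,-515,-1.754,-0.086,-0.322, 0,84,199,-515,-1.754,-0.086,-0.322]' 80; python3 r.py 2; python3 -c "
from h import *
print(bot.read_state()['q'].round(2))"
```

```text
time_s: 46.0
eef_pos: [0.5326, 0.0091, 0.2033]
eef_rot: [0.462, -0.066, 0.884, 0.031]
ft_force: [0.4, -0.2, -1.9]
finger_gap: 0.132
grip_force: 81.4
M1 e0.000 q6min 0.43 [ 0.7   0.15 -0.74  2.5   3.21  0.43 -1.49] [0.532 0.01  0.203] row: [0.4, 1.2, -0.1] [-0.003, 0.002, 0.007]
M e0.000 q6min 0.46 [ 0.17  0.28 -0.76  2.51  2.39  0.7  -1.04] [0.51  0.159 0.173] row: [24.0, 151.4, 16.6] [-0.003, 0.002, 0.007]
in e0.000 q6min 0.63 [ 0.16  0.43 -0.68  2.28  2.39  0.63 -0.89] [0.619 0.175 0.173] row: [-38.9, 151.3, 106.8] [-0.003, 0.002, 0.007]
low e0.000 q6min 0.71 [ 0.16  0.51 -0.67  2.29  2.46  0.71 -0.92] [0.619 0.175 0.143] row: [-14.3, 151.5, 124.0] [-0.003, 0.002, 0.007]
[ 0.69  0.15 -0.73  2.5   3.21  0.43 -1.48]
```

```bash
python3 -m jog '[0,6,38,4,0,0,0.007, 0,12,76,8,0,0,0.007, 0,18,114,12,0,0,0.007, 0,24,151,17,0,0,0.007, 0,24,151,17,0,0,0.007, 0,24,151,17,0,0,0.007, 0,24,151,17,0,0,0.007, 0,24,151,17,0,0,0.007]' 80; python3 r.py 3; python3 -c "
from wchk import *
print(bot.read_state()['q'].round(2));wrist('w16');wchk('w16','R',3,-90,.11)"
```

```text
time_s: 46.8
eef_pos: [0.5104, 0.1586, 0.1725]
eef_rot: [0.461, -0.061, 0.885, 0.033]
ft_force: [0.4, -1.2, -2.1]
finger_gap: 0.125
grip_force: 81.5
M e0.000 q6min 0.70 [ 0.16  0.28 -0.75  2.51  2.4   0.7  -1.04] [0.51  0.159 0.173] row: [-0.4, 0.1, -0.2] [-0.004, 0.001, -0.005]
in e0.000 q6min 0.62 [ 0.15  0.42 -0.66  2.28  2.4   0.62 -0.9 ] [0.619 0.175 0.173] row: [-63.4, 0.8, 90.0] [-0.004, 0.001, -0.005]
low e0.000 q6min 0.70 [ 0.15  0.5  -0.66  2.29  2.46  0.7  -0.93] [0.619 0.175 0.143] row: [-38.8, 0.7, 107.2] [-0.004, 0.001, -0.005]
[ 0.16  0.28 -0.75  2.51  2.39  0.71 -1.05]
pts 17622 plane [-0.014   0.0252  0.0169] centre off (up,left) mm 0.4 -0.2 r 0.0674
```

Wheel pose is good to under 1 mm and about 1.6°. I'm threading it onto hook a.

```bash
python3 -m jog '[0,-16,0,22,0,0,0, 0,-31,0,45,0,0,0, 0,-47,0.5,67,0,0,0, 0,-63,0.7,90,0,0,0, 0,-63,0.7,90,0,0,0, 0,-63,0.7,90,0,0,0]' 80
python3 -m jog '[0,8,0,6,0,0,0, 0,16,0,11,0,0,0, 0,22,0,15.5,0,0,0, 0,24.5,0,17.2,0,0,0, 0,26,0,18.2,0,0,0, 0,26,0,18.2,0,0,0]' 80
```

```text
time_s: 47.45
eef_pos: [0.6185, 0.1753, 0.1715]
eef_rot: [0.46, -0.061, 0.885, 0.034]
ft_force: [-0.6, -0.8, -1.2]
finger_gap: 0.132
grip_force: 81.5
time_s: 48.05
eef_pos: [0.6187, 0.1763, 0.1402]
eef_rot: [0.461, -0.062, 0.885, 0.034]
ft_force: [0.3, -3.7, 5.4]
finger_gap: 0.129
grip_force: 83.4
```

Contact on the bar. I'll release and withdraw.

```bash
python3 -m jog '[0.3,0,0,0,0,0,0, 0.4,0,0,0,0,0,0, 0.4,0,0,0,0,0,0, 0.4,0,0,0,0,0,0, 0.4,0,0,-15,0,0,0, 0.4,0,0,-40,0,0,0, 0.4,0,0,-80,0,0,0, 0.4,0,0,-120,0,0,0, 0.4,0,0,-120,0,0,0]' 80
python3 -m jog '[0.4,0,0,-60,0,0,0, 0.4,0,0,-60,0,0,0, 0.4,0,0,-60,0,0,0, 0.4,0,0,-60,0,0,0, 0.4,0,0,-60,0,0,0]' | head -2
python3 - <<'E'
from path import *
w,T=wrist("w17");t=bot.read_camera("top");sd=bot.read_camera("side")
for n,k in(("L",1),("R",3)):
    ctr,sp,seat,yaw=cfg[n];yw=np.radians(yaw);W=hang(seat,yw,0,-.062)
    for nm,c,TT in(("wrist",w,T),("side",sd,None),("top",t,None)):
        L=(cloud(c,TT)-W[:3,3]-W[:3,:3]@[0,0,.009])@W[:3,:3]  # x up, z to robot, origin hub mid
        r=np.hypot(L[...,0],L[...,1]);m=(r<.1)&(abs(L[...,2])<.035)&((L[...,0]<.05))&(L[...,0]>-.1)&(r>.02);p=L[m]
        if len(p)<40: print(n,nm,"few");continue
        q=p
        for _ in range(6):
            A=np.c_[q[:,:2],np.ones(len(q))];kk=np.linalg.lstsq(A,q[:,2],rcond=None)[0];q=p[abs(np.c_[p[:,:2],np.ones(len(p))]@kk-p[:,2])<.009]
        print(n,nm,len(q),"tilt(up,lat) deg",np.degrees(kk[:2]).round(1),"off",kk[2].round(4),"up",np.percentile(q[:,0],[1,99]).round(3),"lat",np.percentile(q[:,1],[1,99]).round(3))
# gauges and bystanders
h0=cv2.cvtColor(np.load("top0.npz")["image"],cv2.COLOR_BGR2HSV);h1=cv2.cvtColor(t["image"],cv2.COLOR_BGR2HSV)
g0,g1=h0[...,1]<90,h1[...,1]<90
for b,z in(((435,185,470,215),.019),((232,138,285,184),.07)): print(rect(t,win(g0,*b),z)[0].round(4),rect(t,win(g1,*b),z)[0].round(4))
y0,y1=[(h[...,1]>200)&(h[...,0]>25) for h in(h0,h1)];b=(180,220,205,245);print([np.argwhere(win(y,*b)).mean(0).round(1) for y in(y0,y1)])
m=win((h1[...,2]<105)&(h1[...,1]<150),340,180,410,225);n,l,st,ce=cv2.connectedComponentsWithStats(m.astype(np.uint8));H=np.array([.688,-.202]);a=np.radians(-18.7);u=np.array([np.cos(a),np.sin(a)]);v=np.array([-u[1],u[0]])
for i in range(1,n):
    if st[i,4]>30: r=rect(t,l==i,.044);print("handle in holder",(r[0]-H)@u,(r[0]-H)@v,r[1].round(),round(r[2],1))
E
```

```text
time_s: 48.95
eef_pos: [0.5188, 0.1624, 0.212]
eef_rot: [0.463, -0.064, 0.884, 0.033]
ft_force: [-0.1, -0.2, -0.5]
finger_gap: 0.402
grip_force: 0.0
time_s: 49.45
eef_pos: [0.4728, 0.1556, 0.2427]
L wrist 7681 tilt(up,lat) deg [-0.4  1.5] off 0.0059 up [-0.072  0.048] lat [-0.073  0.073]
L side 324 tilt(up,lat) deg [-0.   1.6] off -0.0055 up [-0.071  0.049] lat [-0.075  0.074]
L top 267 tilt(up,lat) deg [-0.1  1.2] off 0.0034 up [-0.072  0.049] lat [-0.071  0.076]
R wrist 5064 tilt(up,lat) deg [-0.5  0.5] off 0.0081 up [-0.073  0.049] lat [-0.075  0.071]
R side 136 tilt(up,lat) deg [-1.6 -1.9] off 0.0052 up [-0.064  0.049] lat [-0.071  0.076]
R top 230 tilt(up,lat) deg [-0.7  0.5] off 0.0066 up [-0.068  0.048] lat [-0.073  0.075]
[ 0.5996 -0.4735] [ 0.5996 -0.4735]
[0.7644 0.2738] [0.7646 0.274 ]
[array([231.8, 189.4]), array([231.7, 189.4])]
handle in holder -0.09328286090070934 0.08776492450706562 [28. 73.] -23.6
handle in holder -0.09303734021708787 0.001031454827810417 [24. 73.] -17.4
handle in holder -0.0926687676630112 -0.08276510794135568 [28. 71.] -20.3
```

```bash
python3 -m jog '[0.4,0,0,0,0,0,0, 0.4,0,0,0,0,0,0, 0.4,0,0,0,0,0,0, 0.4,0,0,0,0,0,0, 0.4,0,0,0,0,0,0, 0.4,0,0,0,0,0,0, 0.4,0,0,0,0,0,0, 0.4,0,0,0,0,0,0, 0.4,0,0,0,0,0,0, 0.4,0,0,0,0,0,0]' | head -1; python3 -c "
from workcell import bot
print(bot.sign_off())"
```

```text
time_s: 50.6
the job is handed in; nothing more can be done
None
```

Job handed in at about 51 s, result not reported: by my last camera measurements both wheels hang upright on their hooks, all three gauges are fully home in the holder, and the basket, thermometer and lifter haven't moved.

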